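# Expose a framed sample plate: stand it before the lamp and hold the sprung shutter open

### The job

On the lab bench, take the framed sample plate off its sloping stand and stand it upright on one of its short thin edges inside the outline on the shutter gate's base, squarely facing the window, and let go of it. Then pull the spring-return shutter along its rail by its upright grip until its pointer lines up with the index on the rail, and hold it there: the program finishes while still holding the shutter open, with the plate still standing. Leave the other things on the bench where they are.

Things in the scene. Friction and masses are not known exactly. Their poses are not given: they have to be found in the camera images.
- plate: loose framed sample plate: black frame, metal-grey panel on both faces, 22 mm thick (its x) by 62 mm wide (its y) by 100 mm long (its z), 0.14 to 0.26 kg, origin at its centre; both ends and both faces alike. At the start it lies on the stand with its length rising away from the robot at 30 degrees to the table; once stood up its z is vertical
- stand: fixed plywood stand, 36 mm wide (y), about 105 mm long (x), narrower than the plate so that both long sides of the plate are free to be taken (the plate overhangs 13 mm each side). Its face rises at 30 degrees along its +x from a 14 mm high lip at the low -x end; top of it 66 mm above the table. Origin: centre of its underside on the table. It stands left or right of the gate
- gate: fixed shutter gate; origin on the table under the rail, below the middle of the window; x points away from the robot, y to the left, z up (turned by up to 0.2 rad). 6 mm thick base plate from x -130 to +120 mm, y -75 to +75 mm. Upright grey panel (x 0 to 16 mm, y -62 to 62, up to z 100) with a 56 mm square window; rail 28 mm deep on top (z 100 to 118 mm) from y +65 to -215 mm, with a post under its far end at y -200; lamp housing behind the window, 86 mm high, x 65 to 115
- bay (a point): centre of the outline (rectangle 54 mm in gate x by 90 mm in gate y) on top of the base plate, 6 mm above the table, 85 mm in front of the rail; axes as the gate's. A plate standing there has its width along gate y, its faces towards the window (gate x) and its centre 50 mm above this point
- shutter (a joint): travel of the shutter in m: 0 shut (against its stop, covering the window), grows as it is pulled along the gate's -y (to the robot's right), stop at 0.125. A spring pulls it shut: 3.5 N at 0 plus 70 N per m, with 0.4 N of friction; let go, it goes back to 0. Its thin steel blade, 76 mm wide, hangs from the carriage 15 to 19 mm in front of the rail's centre line down to 24 mm above the table
- shutter_grip (a point): grip height on the shutter's upright black grip, a block 34 mm (gate x) by 16 mm (gate y) standing 128 to 180 mm above the table on the 36 by 50 mm carriage; the point is on its centre line, 158 mm above the table; moves with the shutter; free on all sides from above
- shutter_pointer (a point): tip of the small pointer fin on the far (+x) side of the carriage, 25 mm beyond the grip's centre line, 123 mm above the table, at the same gate y as the grip's middle; moves with the shutter
- index_tip (a point): tip of the steel index clip on the far (+x) side of the rail, 28 mm beyond the rail's centre line, 123 mm above the table, top of the clip at 127 mm; fixed during a run, somewhere 70 to 105 mm along gate -y from the gate's origin. The shutter is at the mark when the pointer has the same gate y as this tip
- parts_tray: bystander: grey open parts tray with brass pieces, 90 by 75 by 40 mm, origin under its centre, on the other side of the gate from the stand; leave it alone
- screwdriver: bystander: screwdriver with an orange handle lying on the table at the far right; leave it alone
- meter: bystander: hand-held meter lying on its back, 150 by 78 by 40 mm, at the far left; origin under its centre; leave it alone
- spool: bystander: white empty spool, 60 mm across, 48 mm high, at the right; origin under its centre; leave it alone

How it is judged:
On the way:
1. the plate stands upright inside the outline, facing the window, and is let go (angle between the z axis of plate and the z axis of gate, either way round below 0.12 rad and angle between the x axis of plate and the x axis of gate, either way round below 0.25 rad and x of plate in the frame of bay between -0.018 and 0.018 m and y of plate in the frame of bay between -0.018 and 0.018 m and z of plate in the frame of bay between 0.045 and 0.055 m and contact force between the fingers and plate below 0.1 N and linear speed of plate below 0.02 m/s), for 0.3 s.
At the end, for the whole second after the job is handed in: Fingers hold the shutter still (over 2 N), pointer within 5 mm of the index along the rail; the plate stands free and at rest on the base, within 0.12 rad of vertical and 0.25 rad of square to the window, its centre within 18 mm of the outline's in each direction (all of step 1 and y of shutter_pointer in the frame of index_tip between -0.005 and 0.005 m and velocity of joint shutter between -0.01 and 0.01 m/s and contact force between the fingers and shutter above 2 N and contact force between plate and shutter below 0.1 N); the arm keeps its last pose, push and grip.
It fails at once if parts tray moved by more than 30 mm (distance of parts_tray from where it was at the start of the episode above 0.03 m).
It fails at once if screwdriver moved by more than 30 mm (distance of screwdriver from where it was at the start of the episode above 0.03 m).
It fails at once if meter moved by more than 30 mm (distance of meter from where it was at the start of the episode above 0.03 m).
It fails at once if spool moved by more than 30 mm (distance of spool from where it was at the start of the episode above 0.03 m).
It also fails if it takes over 59 s, if anything falls off the work surface, if the arm or the gripper's body presses on something with over 40 N, if the wrist force passes 120 N, or if a joint passes its speed limit or range.

### The arm

A 6-joint arm with a two-finger parallel gripper is mounted at the origin on the work surface. World frame = base frame: x ahead of the robot, y to its left, z up, the work surface at z = 0. Lengths are in m, angles in rad, forces in N, time in s.
With the tool pointing down it reaches from about 0.3 to 0.775 m from the base axis. Payload 14.6 kg.
Tool frame: the origin (TCP) lies at the very end of the fingers, on their centre line; the grasp point (between the pads) lies 19 mm behind it; y points along the fingers, x is the direction in which the jaws open and shut, and the axes are right-handed (so a half turn about y gives the same grasp; the last joint's range is limited). The gripper opens to 94 mm and grips with 3 to 60 N. Pads are 16 mm wide; open, the fingers measure 119 mm over their backs; the gripper's body (75 mm by 177 mm) begins 78 mm behind the grasp point.
Start: joints at [-1.378, 0.3, 1.521, -0, 1.321, -0.067], TCP at [0.141, -0.532, 0.205] pointing down, gripper open.
Joint ranges: [-3.03, 3.03], [-0.79, 2.21], [0.23, 2.52], [-1.04, 4.18], [0, 3.07], [-2.55, 2.55]. Speed limits (rad/s): [2.22, 2.22, 2.57, 3.14, 3.14, 3.14].

### API

Orientations are given as [roll, pitch, yaw] about the fixed x, y, z axes, in that order (R = Rz(yaw) Ry(pitch) Rx(roll)).
In Python, from station import get_obs, cams, hand_in gives the robot as it stands. The module is installed in compiled form; this text tells all that it offers.
- The arm moves only by the tool step_arm, never from a script. Its argument "plan" is a list of rows, each an object with "grip": the closure, from -1 (fully open) to 1 (shut), so that 0 is half open; "slide": the shift along the tool's x, y, z in m, a list of three; "spin": the turn about the tool's y in degrees. A call has 1 to 20 rows; each row shifts and turns the commanded pose from where the row before left it, along the tool's axes as they then stand; what a row does not reach is not made up. A row lasts 1/12 s, in which the tool goes at most 41.7 mm and 7.16 degrees, less where a joint would pass 70% of its speed; a pose out of reach is approached as far as the arm can. A call is refused whole if a number of a shift passes 0.0417 or a number of a turn 7.16, either way. A call with a gripper value outside its range is refused whole. The fingers move at their own pace and stop on an object; "force" is the grip in N (left out, the last holds). Time passes only in rows, so rows that do not move let the fingers close. It gives the time, the measured TCP pose, the force and the opening at its end, in the units of the state.
- get_obs(): the state, without advancing time (a new reading comes with each control period).
- cams.camera(name): name is "side" or "top" or "wrist"; returns the picture (384x512x3 uint8, blue, green, red); there is no depth.
- cams.calibration(name): a dict with "K" (3x3 intrinsics, pixels), "T" (4x4, takes a point from camera to world coordinates). Camera axes: x right, y up, looking along -z (the intrinsics and any distortion apply to the point x, -y, -z); pixel columns grow to the right and rows downward; lengths in m; the calibration is good to about 2 mm. The wrist camera is an equidistant fisheye: a pixel r from the principal point sees the ray r / f radians off the axis. A picture is of the moment at which its call begins: read the wrist's pose just before it. calibration takes no time and is no camera call; for the wrist camera it gives the pose at the moment of the call.
- hand_in(): hands the job in, once; it reports no verdict.
The state is a dict: "time_s": time; "qpos": joint angles; "joint_vel": joint speeds; "tau": joint torques, N m; "ee_pos": TCP position; "eef_rot": TCP orientation; "force": force on the tool from outside, world axes, zero at the start; "moment": the same for the moment, N m; "grip_width": finger opening in m.
Only numpy, scipy, OpenCV 4.12 (cv2) and the standard library are available. Lean on these libraries where they do the work, as an engineer would, in place of code of your own. Each camera call takes 0.05 s, during which the arm holds its last target.

## Working session

There is one attempt and no reset: what is moved stays moved. The work goes in short steps, Python scripts to look and compute and a tool call to move; the robot and the scene stay as the last step left them, time stands still between calls to the robot, and variables do not carry over. Pictures are saved under pics/ and viewed, and the job is handed in when it is done.

Besides the shell and the picture viewer there is one more tool, called after "Request:" in YAML: its name, and indented under it one key for each argument. step_arm: Moves the arm, as the interface text tells. Its arguments: {"type":"object","properties":{"plan":{"type":"array","items":{"type":"object","properties":{"grip":{"type":"number"},"slide":{"type":"array","items":{"type":"number"}},"spin":{"type":"number"}}}},"force":{"type":"number"}},"required":["plan"]}

```bash
mkdir -p pics; ls
python3 - <<'E'
from station import get_obs,cams
import cv2,numpy as np
o=get_obs();print(o)
for n in["side","top","wrist"]:
    c=cams.calibration(n);print(n,c)
    cv2.imwrite(f"pics/{n}0.png",cams.camera(n))
E
```

```text
pics
{'time_s': 0.0, 'qpos': array([-1.37761397e+00,  3.00434712e-01,  1.52160073e+00,  1.57996936e-05,
        1.32069541e+00, -6.65686209e-02]), 'joint_vel': array([-1.74334867e-03, -3.42522690e-05, -1.17492167e-03, -1.65731433e-03,
       -1.63135918e-03,  1.62734249e-03]), 'tau': array([ 1.79240364e-03, -5.31804729e+01, -3.52733696e+01,  7.08770379e-02,
        2.44704355e-02, -8.73143358e-05]), 'ee_pos': array([ 0.14122798, -0.53128003,  0.20489798]), 'eef_rot': array([-1.57070534e+00,  1.13465759e-03, -1.31104921e+00]), 'force': array([-0.56309068,  0.13938583,  0.23505873]), 'moment': array([-0.03268022,  0.06323753, -0.00373399]), 'grip_width': 0.09366989875926031}
side {'K': array([[395.4225806 ,   0.        , 255.30008639],
       [  0.        , 395.4225806 , 200.14566697],
       [  0.        ,   0.        ,   1.        ]]), 'T': array([[-0.97483388,  0.1395161 , -0.17387976,  0.43060111],
       [-0.22290944, -0.62123455,  0.75125163,  0.63375595],
       [-0.00320842,  0.77110498,  0.63669994,  0.70944622],
       [ 0.        ,  0.        ,  0.        ,  1.        ]])}
t
[... 228 characters left out ...]
,
       [-0.99988065, -0.00537994, -0.01448274, -0.03929104],
       [-0.01517402,  0.16566804,  0.98606483,  0.96198385],
       [ 0.        ,  0.        ,  0.        ,  1.        ]])}
wrist {'K': array([[297.31863964,   0.        , 258.30172559],
       [  0.        , 297.31863964, 192.00465398],
       [  0.        ,   0.        ,   1.        ]]), 'T': array([[ 2.56893585e-01,  9.39783898e-01,  2.25414977e-01,
         2.06100812e-01],
       [-9.66439693e-01,  2.49790424e-01,  5.99921979e-02,
        -5.13172043e-01],
       [ 7.31990792e-05, -2.33261592e-01,  9.72414019e-01,
         3.84416531e-01],
       [ 0.00000000e+00,  0.00000000e+00,  0.00000000e+00,
         1.00000000e+00]])}
```

View pics/top0.png

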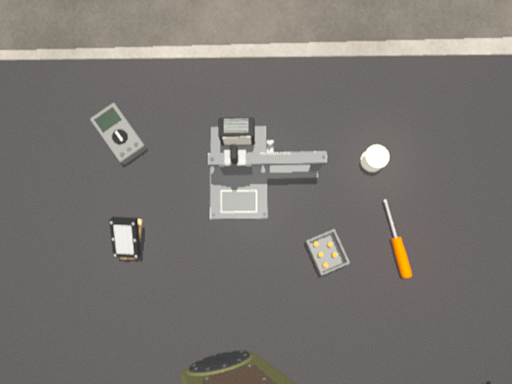

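View pics/side0.png

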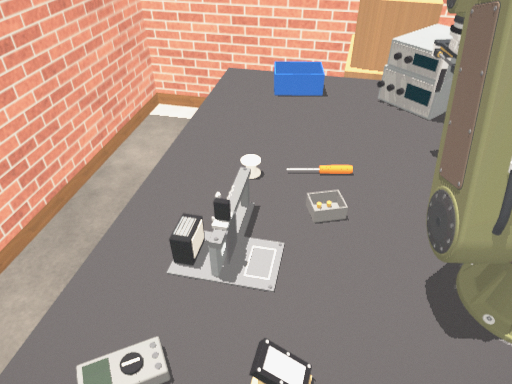

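View pics/wrist0.png

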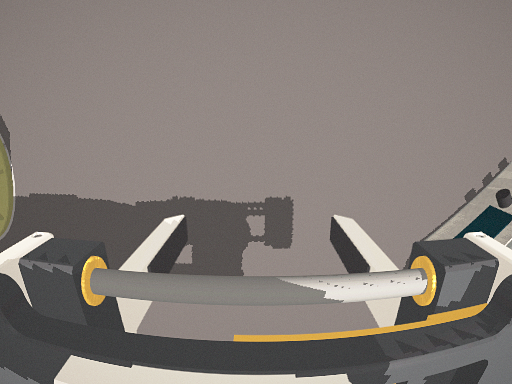

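```bash
python3 - <<'E'
import cv2
t=cv2.imread("pics/top0.png");s=cv2.imread("pics/side0.png")
cv2.imwrite("pics/t_gate.png",cv2.resize(t[105:230,195:340],None,fx=5,fy=5,interpolation=cv2.INTER_CUBIC)[:600,:])
cv2.imwrite("pics/t_st.png",cv2.resize(t[205:275,95:165],None,fx=8,fy=8,interpolation=cv2.INTER_CUBIC))
cv2.imwrite("pics/s_gate.png",cv2.resize(s[150:290,160:320],None,fx=4,fy=4,interpolation=cv2.INTER_CUBIC))
E
cat > h.py <<'E'
import numpy as np,cv2
from station import get_obs,cams
def ray(n,u,v,cal=None):
    c=cal or cams.calibration(n);K,T=c["K"],c["T"]
    x=(u-K[0,2])/K[0,0];y=(v-K[1,2])/K[1,1]
    if n=="wrist":
        r=np.hypot(x,y);s=np.sin(r)/max(r,1e-9);d=np.array([x*s,-y*s,-np.cos(r)])
    else: d=np.array([x,-y,-1.])
    return T[:3,3],T[:3,:3]@d
def atz(n,u,v,z,cal=None):
    o,d=ray(n,u,v,cal);return o+d*(z-o[2])/d[2]
def proj(n,P,cal=None):
    c=cal or cams.calibration(n);K,T=c["K"],c["T"]
    p=(np.atleast_2d(P)-T[:3,3])@T[:3,:3];p=p*[1,-1,-1]
    if n=="wrist":
        r=np.hypot(p[:,0],p[:,1]);th=np.arctan2(r,p[:,2]);q=p[:,:2]*(th/np.maximum(r,1e-9))[:,None]
    else: q=p[:,:2]/p[:,2:]
    return q*K[0,0]+K[:2,2]
E
```

```text
(no output)
```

View pics/t_gate.png

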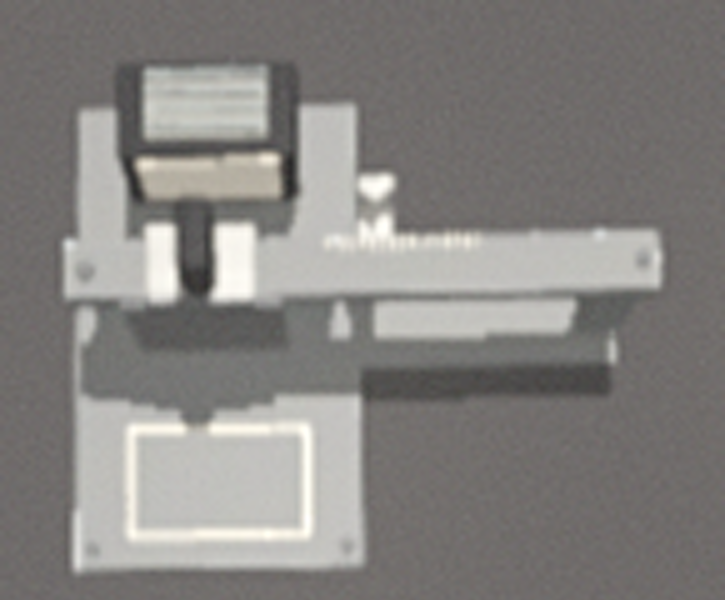

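View pics/t_st.png

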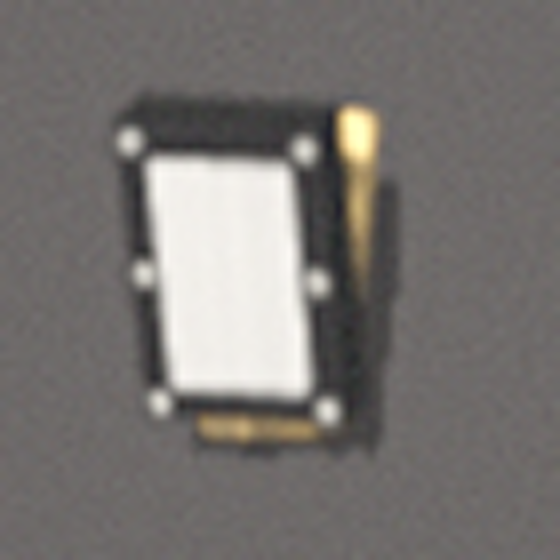

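View pics/s_gate.png

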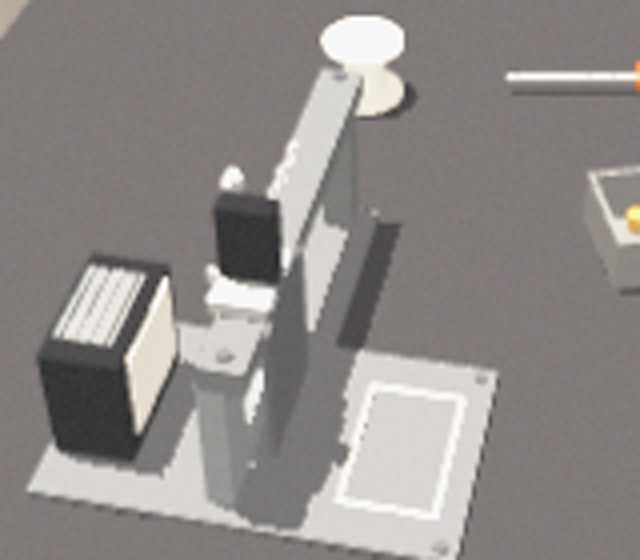

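```bash
python3 - <<'E'
import cv2
s=cv2.imread("pics/side0.png");t=cv2.imread("pics/top0.png")
cv2.imwrite("pics/s_st.png",cv2.resize(s[324:384,230:330],None,fx=8,fy=8,interpolation=cv2.INTER_CUBIC))
cv2.imwrite("pics/t_ix.png",cv2.resize(t[130:160,255:300],None,fx=16,fy=16,interpolation=cv2.INTER_CUBIC))
E
cat > fit.py <<'E'
from h import *
from scipy.optimize import least_squares
def T5(u,v,ox,oy,f): return [(u+.5)/f-.5+ox,(v+.5)/f-.5+oy]
top=[((75,570),(-130,75,6)),((362,568),(-130,-75,6)),((80,105),(120,75,6)),((356,105),(120,-75,6)),
((65,240),(14,65,118)),((66,299),(-14,65,118)),((660,230),(14,-215,118)),((662,288),(-14,-215,118)),
((125,422),(-58,45,6)),((312,422),(-58,-45,6)),((308,541),(-112,-45,6)),((126,541),(-112,45,6))]
side=[((460,555),(-130,75,6)),((497,372),(-130,-75,6)),((28,490),(120,75,6)),((363,77),(-14,-215,118)),((325,70),(14,-215,118)),
((336,503),(-58,45,6)),((435,518),(-112,45,6)),((466,392),(-112,-45,6)),((372,382),(-58,-45,6))]
P=np.array([p for _,p in top+side])/1000
U=np.array([T5(*u,195,105,5) for u,_ in top]+[T5(*u,160,150,4) for u,_ in side])
nt=len(top)
ct,cs=cams.calibration("top"),cams.calibration("side")
def W(q):
    c,s=np.cos(q[2]),np.sin(q[2]);return P@np.array([[c,-s,0],[s,c,0],[0,0,1]]).T+[q[0],q[1],0]
def f(q):
    w=W(q);return (np.r_[proj("top",w[:nt],ct),proj("side",w[nt:],cs)]-U).ravel()
r=least_squares(f,[.5,0,0],loss="soft_l1");print(r.x,np.round(f(r.x).reshape(-1,2),1).tolist())
E
python3 fit.py
```

```text
[0.64623206 0.02510247 0.01061867] [[0.1, 0.3], [0.6, -0.1], [-0.1, 1.1], [0.2, 0.1], [0.1, 0.6], [-0.2, 0.4], [0.2, 0.6], [0.3, 0.6], [1.8, 2.4], [-1.3, 1.8], [-0.2, -1.5], [1.5, -1.0], [-1.6, 2.4], [0.0, -0.1], [-1.0, 0.0], [-0.2, -1.0], [-1.1, -0.5], [0.6, -0.5], [-0.8, -0.3], [-1.5, 2.5], [0.2, 1.6]]
```

View pics/s_st.png

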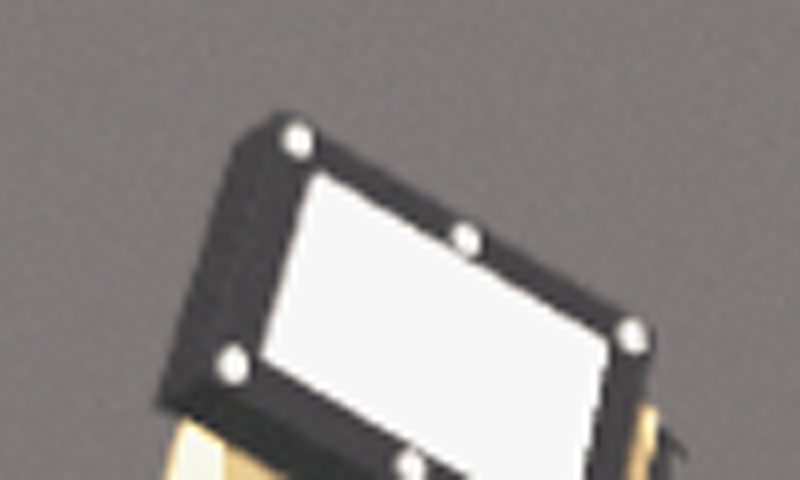

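View pics/t_ix.png

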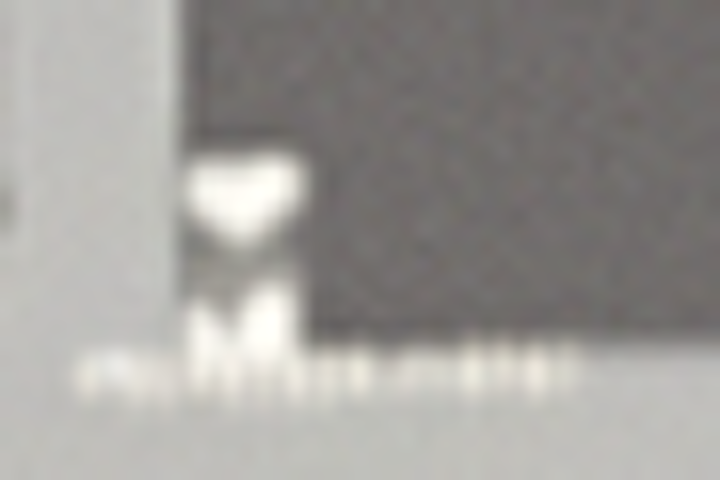

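```bash
cat > fitp.py <<'E'
from fit import *
g=r.x
a,b=28,-88
u=T5(240,245,255,130,16);w=atz("top",*u,.123,ct);print("tip px",u,w)
c,s=np.cos(g[2]),np.sin(g[2]);R=np.array([[c,-s],[s,c]])
print("gate local idx",R.T@(w[:2]-g[:2]))
for v in [(240,150),(240,200)]:
    w=atz("top",*T5(*v,255,130,16),.127,ct);print(R.T@(w[:2]-g[:2]))
tp=[((130,140),(1,1)),((305,152),(1,-1)),((145,272),(0,1)),((318,284),(0,-1)),((160,403),(-1,1)),((328,410),(-1,-1))]
sd=[((298,138),(1,-1)),((465,240),(0,-1)),((632,335),(-1,-1)),((233,363),(1,1)),((410,467),(0,1))]
L=np.array([p for _,p in tp+sd],float)
UU=np.array([T5(*u,95,205,8) for u,_ in tp]+[T5(*u,230,324,8) for u,_ in sd])
def fr(q):
    cy,sy=np.cos(q[3]),np.sin(q[3]);t=q[6]
    ez=np.array([cy*np.cos(t),sy*np.cos(t),np.sin(t)]);ey=np.array([-sy,cy,0]);n=np.cross(ez,ey);n=n*np.sign(n[2])
    return ez,ey,n
def ff(q):
    ez,ey,n=fr(q)
    w=q[:3]+L[:,:1]*ez*q[4]+L[:,1:]*ey*q[5]+n*.012
    return np.r_[(np.r_[proj("top",w[:6],ct),proj("side",w[6:],cs)]-UU).ravel(),(q[6]-np.pi/6)*200]
rp=least_squares(ff,[.4,.25,.06,0,.044,.025,np.pi/6]);print(rp.x,np.round(ff(rp.x),1))
ez,ey,n=fr(rp.x);C=rp.x[:3]
print("upper mid",C+.05*ez,"lower bottom",C-.05*ez-.011*n,"upper bottom",C+.05*ez-.011*n)
E
python3 fitp.py
```

```text
[0.64623206 0.02510247 0.01061867] [[0.1, 0.3], [0.6, -0.1], [-0.1, 1.1], [0.2, 0.1], [0.1, 0.6], [-0.2, 0.4], [0.2, 0.6], [0.3, 0.6], [1.8, 2.4], [-1.3, 1.8], [-0.2, -1.5], [1.5, -1.0], [-1.6, 2.4], [0.0, -0.1], [-1.0, 0.0], [-0.2, -1.0], [-1.1, -0.5], [0.6, -0.5], [-0.8, -0.3], [-1.5, 2.5], [0.2, 1.6]]
tip px [269.53125, 144.84375] [ 0.67740065 -0.05550336  0.123     ]
gate local idx [ 0.03031092 -0.08093225]
[ 0.04349727 -0.08111427]
[ 0.03590157 -0.08097075]
[ 0.46587489  0.29678155  0.05756384 -0.05932591  0.04377912  0.02606383
  0.52369762] [ 0.2  0.6  0.1  0.3  0.1  0.6 -0.1  0.3 -0.1  0.1 -0.   0.5 -0.2  0.
 -0.2 -0.3 -0.5  0.  -0.4  0.  -0.3 -0.1  0. ]
upper mid [0.50909752 0.29421431 0.08256812] lower bottom [0.42814353 0.29902262 0.02303383] upper bottom [0.51458878 0.29388815 0.07304239]
```

Request:
step_arm:
  plan:
    - {"grip": -1, "slide": [0, 0, 0], "spin": 6.1}
    - {"grip": -1, "slide": [0, 0, 0], "spin": 6.1}
    - {"grip": -1, "slide": [0, 0, 0], "spin": 6.1}
    - {"grip": -1, "slide": [-0.033, 0, 0.0197], "spin": 0}
    - {"grip": -1, "slide": [-0.033, 0, 0.0197], "spin": 0}
    - {"grip": -1, "slide": [-0.033, 0, 0.0197], "spin": 0}
    - {"grip": -1, "slide": [-0.033, 0, 0.0197], "spin": 0}
    - {"grip": -1, "slide": [-0.033, 0, 0.0197], "spin": 0}
    - {"grip": -1, "slide": [-0.033, 0, 0.0197], "spin": 0}
    - {"grip": -1, "slide": [-0.033, 0, 0.0197], "spin": 0}
    - {"grip": -1, "slide": [-0.033, 0, 0.0197], "spin": 0}
    - {"grip": -1, "slide": [-0.033, 0, 0.0197], "spin": 0}
    - {"grip": -1, "slide": [-0.033, 0, 0.0197], "spin": 0}
    - {"grip": -1, "slide": [-0.033, 0, 0.0197], "spin": 0}
    - {"grip": -1, "slide": [-0.033, 0, 0.0197], "spin": 0}
  force: 10

```text
time_s: 1.4
ee_pos: [0.4015, -0.1485, 0.2056]
eef_rot: [-1.571, -0.0, -1.63]
force: [0.8, -0.7, 0.4]
grip_width: 0.0939
```

Request:
step_arm:
  plan:
    - {"grip": -1, "slide": [-0.0373, 0, 0.0053]}
    - {"grip": -1, "slide": [-0.0373, 0, 0.0053]}
    - {"grip": -1, "slide": [-0.0373, 0, 0.0053]}
    - {"grip": -1, "slide": [-0.0373, 0, 0.0053]}
    - {"grip": -1, "slide": [-0.0373, 0, 0.0053]}
    - {"grip": -1, "slide": [-0.0373, 0, 0.0053]}
    - {"grip": -1, "slide": [-0.0373, 0, 0.0053]}
    - {"grip": -1, "slide": [-0.0373, 0, 0.0053]}
    - {"grip": -1, "slide": [-0.0373, 0, 0.0053]}
    - {"grip": -1, "slide": [-0.0373, 0, 0.0053]}
    - {"grip": -1, "slide": [-0.0373, 0, 0.0053]}
    - {"grip": -1, "slide": [-0.0373, 0, 0.0053]}
    - {"grip": -1, "slide": [0, 0, 0]}

```text
schema error: expected keys grip, slide, spin
```

Run:
```python
from h import *
o=get_obs();c=cams.calibration("wrist")
im=cams.camera("wrist");cv2.imwrite("pics/w1.png",im);np.save("w1.npy",c["T"])
print(o["ee_pos"],o["eef_rot"])
# plate corners prediction
C=np.array([.46587,.29678,.05756]);t=.5237;y=-.0593
ez=np.array([np.cos(y)*np.cos(t),np.sin(y)*np.cos(t),np.sin(t)]);ey=np.array([-np.sin(y),np.cos(y),0]);n=np.cross(ez,ey)
n*=np.sign(n[2])
P=[C+a*.0438*ez+b*.026*ey+.012*n for a in(1,0,-1) for b in(1,-1)]
p=proj("wrist",P,c);print(p.round(1).tolist())
for q in p: cv2.circle(im,tuple(int(v) for v in q.round()),3,(0,0,255),1)
cv2.imwrite("pics/w1p.png",im)
```

```text
[ 0.40148019 -0.14847846  0.20555804] [-1.57050872e+00 -1.12179928e-04 -1.63042789e+00]
[[-45.2, 146.4], [-29.3, 143.4], [-33.2, 167.7], [-16.8, 166.2], [-21.0, 187.5], [-4.2, 187.2]]
```

View pics/w1p.png

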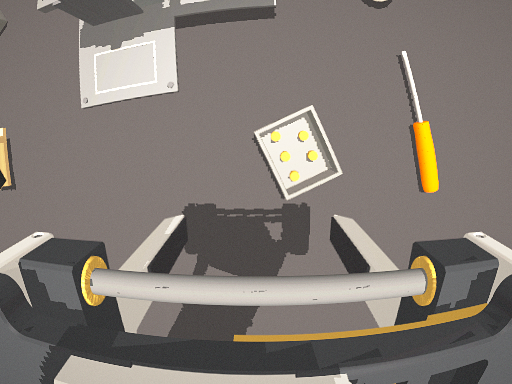

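Request:
step_arm:
  plan:
    - {"grip": -1, "slide": [-0.0373, 0, 0.0053], "spin": 0}
    - {"grip": -1, "slide": [-0.0373, 0, 0.0053], "spin": 0}
    - {"grip": -1, "slide": [-0.0373, 0, 0.0053], "spin": 0}
    - {"grip": -1, "slide": [-0.0373, 0, 0.0053], "spin": 0}
    - {"grip": -1, "slide": [-0.0373, 0, 0.0053], "spin": 0}
    - {"grip": -1, "slide": [-0.0373, 0, 0.0053], "spin": 0}
    - {"grip": -1, "slide": [-0.0373, 0, 0.0053], "spin": 0}
    - {"grip": -1, "slide": [-0.0373, 0, 0.0053], "spin": 0}
    - {"grip": -1, "slide": [-0.0373, 0, 0.0053], "spin": 0}
    - {"grip": -1, "slide": [-0.0373, 0, 0.0053], "spin": 0}
    - {"grip": -1, "slide": [-0.0373, 0, 0.0053], "spin": 0}
    - {"grip": -1, "slide": [-0.0373, 0, 0.0053], "spin": 0}
    - {"grip": -1, "slide": [0, 0, 0], "spin": 0}

```text
time_s: 2.53
ee_pos: [0.4909, 0.2974, 0.2044]
eef_rot: [-1.572, 0.0, -1.627]
force: [-0.2, -0.4, -0.7]
grip_width: 0.0939
```

Run:
```python
from h import *
o=get_obs();c=cams.calibration("wrist")
im=cams.camera("wrist");cv2.imwrite("pics/w2.png",im)
print(o["ee_pos"],o["eef_rot"])
C=np.array([.46587,.29678,.05756]);t=.5237;y=-.0593
ez=np.array([np.cos(y)*np.cos(t),np.sin(y)*np.cos(t),np.sin(t)]);ey=np.array([-np.sin(y),np.cos(y),0]);n=np.cross(ez,ey)
n*=np.sign(n[2])
P=[C+a*.0438*ez+b*.026*ey+.012*n for a in(1,0,-1) for b in(1,-1)]
p=proj("wrist",P,c);print(p.round(1).tolist())
for q in p: cv2.circle(im,tuple(int(v) for v in q.round()),3,(0,0,255),1)
cv2.imwrite("pics/w2p.png",im)
```

```text
[0.49086141 0.29743994 0.20440126] [-1.57184686e+00  3.10667168e-04 -1.62675270e+00]
[[235.5, 181.8], [286.9, 182.0], [237.4, 211.2], [284.1, 211.4], [239.2, 235.5], [281.7, 235.6]]
```

View pics/w2p.png

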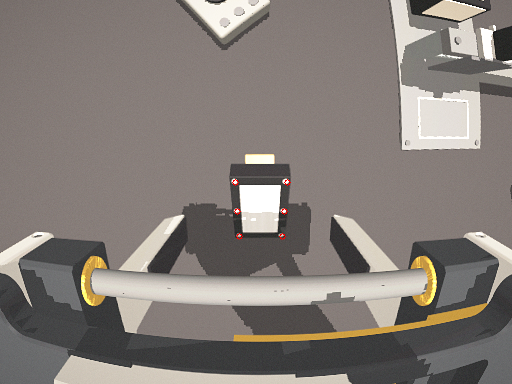

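Request:
step_arm:
  plan:
    - {"grip": -1, "slide": [0.001, 0.03, 0], "spin": 0}
    - {"grip": -1, "slide": [0.001, 0.03, 0], "spin": 0}
    - {"grip": -1, "slide": [0, 0.03, 0], "spin": 0}
    - {"grip": -1, "slide": [0, 0.03, 0.001], "spin": 0}
    - {"grip": -1, "slide": [0, 0.03, 0], "spin": 0}
    - {"grip": -1, "slide": [0, 0, 0], "spin": 0}
    - {"grip": 1, "slide": [0, 0, 0], "spin": 0}
    - {"grip": 1, "slide": [0, 0, 0], "spin": 0}
    - {"grip": 1, "slide": [0, 0, 0], "spin": 0}
    - {"grip": 1, "slide": [0, 0, 0], "spin": 0}
    - {"grip": 1, "slide": [0, 0, 0], "spin": 0}
    - {"grip": 1, "slide": [0, 0, 0], "spin": 0}
  force: 6

```text
time_s: 3.58
ee_pos: [0.493, 0.2915, 0.0573]
eef_rot: [-1.567, 0.003, -1.63]
force: [3.0, 4.1, 7.7]
grip_width: 0.0626
```

Request:
step_arm:
  plan:
    - {"grip": 1, "slide": [0, 0, 0], "spin": 0}
    - {"grip": 1, "slide": [0, -0.006, 0], "spin": 0}
    - {"grip": 1, "slide": [0, -0.01, 0], "spin": 0}
    - {"grip": 1, "slide": [0, -0.01, 0], "spin": 0}
    - {"grip": 1, "slide": [0, -0.01, 0], "spin": 0}
    - {"grip": 1, "slide": [0, -0.01, 0], "spin": 0}
    - {"grip": 1, "slide": [0, 0, 0], "spin": 0}

```text
time_s: 4.17
ee_pos: [0.4927, 0.291, 0.1041]
eef_rot: [-1.568, 0.002, -1.63]
force: [-0.2, 0.5, -1.7]
grip_width: 0.0623
```

Run:
```python
from h import *
o=get_obs();print(o["ee_pos"],o["force"],o["grip_width"])
a=cams.camera("wrist");b=cams.camera("side")
cv2.imwrite("pics/w3.png",np.hstack([a[100:300,130:380],cv2.resize(b[284:384,200:350],None,fx=2,fy=2)]))
```

```text
[0.49273295 0.29104729 0.10411182] [-0.21178422  0.50230132 -1.66102354] 0.06226980277349714
```

View pics/w3.png

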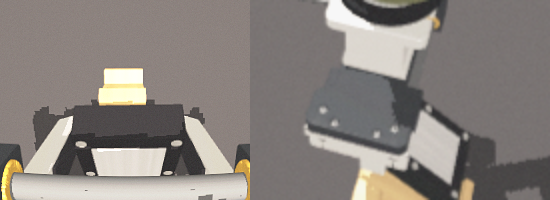

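Request:
step_arm:
  plan:
    - {"grip": 1, "slide": [0, -0.02, 0], "spin": 0}
    - {"grip": 1, "slide": [0, -0.02, 0], "spin": 0}
    - {"grip": 1, "slide": [0, -0.02, 0], "spin": 0}
    - {"grip": 1, "slide": [0, -0.02, 0], "spin": 0}
    - {"grip": 1, "slide": [0, 0, 0], "spin": 0}

```text
time_s: 4.68
ee_pos: [0.4929, 0.2912, 0.1846]
eef_rot: [-1.567, 0.002, -1.63]
force: [1.2, 0.1, -0.6]
grip_width: 0.0615
```

Run:
```python
from h import *
o=get_obs();print(o["ee_pos"],o["force"],o["grip_width"])
a=cams.camera("wrist");b=cams.camera("side")
cv2.imwrite("pics/w4.png",np.hstack([a[100:300,130:380],cv2.resize(b[234:384,200:350],None,fx=2,fy=2)[:200*1+100][100:300]]))
cv2.imwrite("pics/s4.png",cv2.resize(b[234:384,200:350],None,fx=4,fy=4))
```

```text
[0.49291659 0.29116132 0.18464344] [ 1.24366884  0.09557483 -0.57571446] 0.06147999923769201
```

View pics/w4.png

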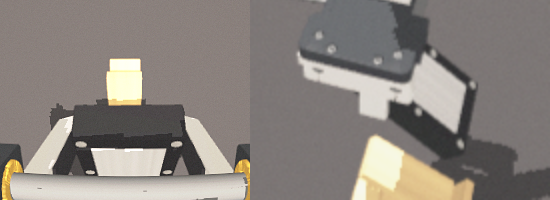

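View pics/s4.png

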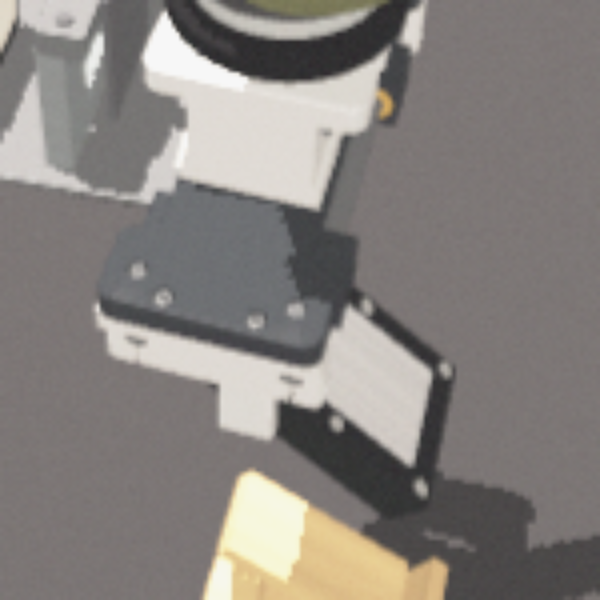

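Request:
step_arm:
  plan:
    - {"grip": 1, "slide": [0, 0, 0], "spin": 0}
    - {"grip": 1, "slide": [0, 0, 0], "spin": 0}
    - {"grip": 1, "slide": [0, 0, 0], "spin": 0}
    - {"grip": 1, "slide": [0, 0, 0], "spin": 0}
  force: 3

```text
time_s: 5.12
ee_pos: [0.4917, 0.2905, 0.1807]
eef_rot: [-1.572, -0.001, -1.63]
force: [0.1, 0.8, -1.9]
grip_width: 0.062
```

```bash
cat > look.py <<'E'
from h import *
import sys
k=sys.argv[1]
o=get_obs();print(o["time_s"],o["ee_pos"].round(4),o["eef_rot"].round(3),o["force"].round(2),o["grip_width"])
a=cams.camera("wrist");b=cams.camera("side");np.save("wT.npy",cams.calibration("wrist")["T"])
cv2.imwrite(f"pics/w_{k}.png",a);cv2.imwrite(f"pics/sd_{k}.png",b)
x,y=[int(v) for v in proj("side",o["ee_pos"])[0]]
x0=min(max(x-75,0),512-150);y0=min(max(y-75,0),384-150);print(x0,y0)
cv2.imwrite(f"pics/l_{k}.png",np.hstack([cv2.resize(a[120:270,150:370],(440,400))[:, :],cv2.resize(b[y0:y0+150,x0:x0+132],(352,400),interpolation=cv2.INTER_CUBIC)]))
E
python3 look.py 5
```

```text
5.1167 [0.4917 0.2905 0.1807] [-1.572e+00 -1.000e-03 -1.630e+00] [ 0.12  0.76 -1.88] 0.06202617971788224
192 234
```

View pics/l_5.png

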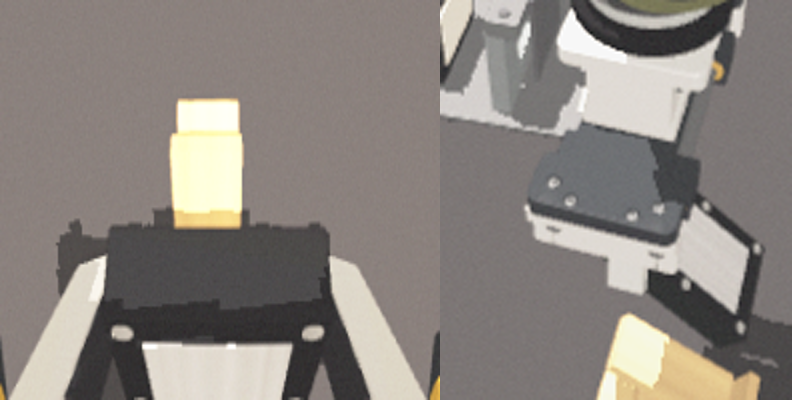

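Request:
step_arm:
  plan:
    - {"grip": 1, "slide": [0, 0, 0.02], "spin": 0}
    - {"grip": 1, "slide": [0, 0, 0.025], "spin": 0}
    - {"grip": 1, "slide": [0, 0, 0.025], "spin": 0}
    - {"grip": 1, "slide": [0, 0, 0.025], "spin": 0}
    - {"grip": 1, "slide": [0, 0, 0.015], "spin": 0}
    - {"grip": 1, "slide": [0, 0, 0], "spin": 0}
  force: 6

```text
time_s: 5.72
ee_pos: [0.6037, 0.2833, 0.1804]
eef_rot: [-1.571, -0.0, -1.632]
force: [-0.6, 0.2, -1.6]
grip_width: 0.0622
```

```bash
python3 look.py 6
python3 - <<'E'
from h import *
t=cams.camera("top");cv2.imwrite("pics/t6.png",cv2.resize(t[170:275,85:190],None,fx=5,fy=5,interpolation=cv2.INTER_CUBIC))
s=cv2.imread("pics/sd_6.png");cv2.imwrite("pics/s6.png",cv2.resize(s[254:384,190:360],None,fx=4,fy=4,interpolation=cv2.INTER_CUBIC))
print(atz("top",118,133,.02))
E
```

```text
5.7167 [0.6037 0.2833 0.1804] [-1.571 -0.    -1.632] [-0.63  0.2  -1.6 ] 0.06221440895393723
124 229
[0.7448053  0.34600158 0.02      ]
```

View pics/t6.png

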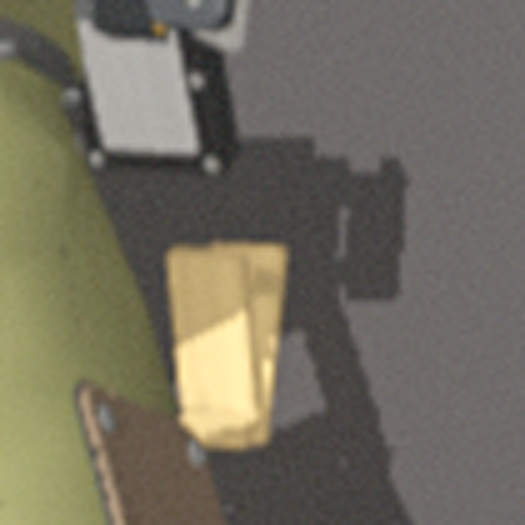

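View pics/s6.png

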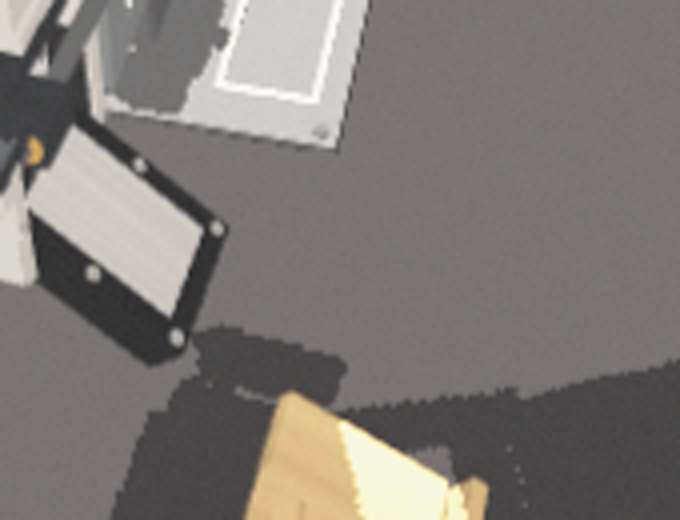

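View pics/w_6.png

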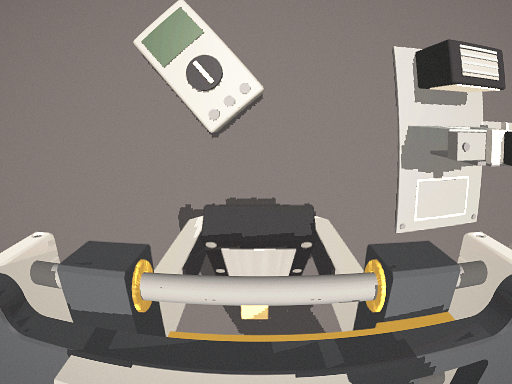

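Run:
```python
from h import *
f=lambda u,v:((u+.5)/5-.5+85,(v+.5)/5-.5+170)
for p,z in [((168,250),.066),((245,247),.066),((287,245),0),((185,420),.02),((205,445),.0)]: print(atz("top",*f(*p),z).round(4))
g=lambda u,v:((u+.5)/4-.5+190,(v+.5)/4-.5+254)
print(atz("side",*g(287,393),.066))
# lower end screws triangulate top/side: top (97,158)left,(212,163)right; side (177,338)left,(217,229)right
for a,b in [((97,158),(177,338)),((212,163),(217,229)),((72,95),(93,273)),((196,78),(140,165))]:
    o1,d1=ray("top",*f(*a));o2,d2=ray("side",*g(*b))
    A=np.c_[d1,-d2];s=np.linalg.lstsq(A,o2-o1,rcond=None)[0]
    print((o1+d1*s[0]).round(4),(o2+d2*s[1]).round(4))
```

```text
[0.5088 0.3135 0.066 ]
[0.5101 0.2759 0.066 ]
[0.5177 0.2771 0.    ]
[0.4273 0.3179 0.02  ]
[0.4148 0.3144 0.    ]
[0.5032977  0.27754842 0.066     ]
[0.5411 0.3131 0.1537] [0.5399 0.3131 0.1535]
[0.5386 0.2616 0.1539] [0.5369 0.2616 0.1536]
[0.5639 0.3122 0.1847] [0.5716 0.3128 0.1864]
[0.5711 0.2593 0.1842] [0.5689 0.2592 0.1837]
```

Request:
step_arm:
  plan:
    - {"grip": 1, "slide": [0, 0.0235, 0], "spin": 0}
    - {"grip": 1, "slide": [0, 0.0235, 0], "spin": 0}
    - {"grip": 1, "slide": [0, 0.0235, 0], "spin": 0}
    - {"grip": 1, "slide": [0, 0.0235, 0], "spin": 0}
    - {"grip": 1, "slide": [-0.004, 0, -0.01], "spin": 0}
    - {"grip": 1, "slide": [0, 0, -0.01], "spin": 0}
    - {"grip": 1, "slide": [0, 0, -0.01], "spin": 0}
    - {"grip": 1, "slide": [0, 0, -0.01], "spin": 0}
    - {"grip": 1, "slide": [0, 0, -0.01], "spin": 0}
    - {"grip": 1, "slide": [0, 0, -0.01], "spin": 0}
    - {"grip": 1, "slide": [0, 0, -0.01], "spin": 0}
    - {"grip": 1, "slide": [0, 0, 0], "spin": 0}

```text
time_s: 6.87
ee_pos: [0.531, 0.2933, 0.0903]
eef_rot: [-1.568, 0.002, -1.629]
force: [1.0, 0.2, -0.6]
grip_width: 0.0617
```

```bash
python3 look.py 7
```

```text
6.8667 [0.531  0.2933 0.0903] [-1.568  0.002 -1.629] [ 1.03  0.18 -0.55] 0.06174346357680086
168 234
```

View pics/l_7.png

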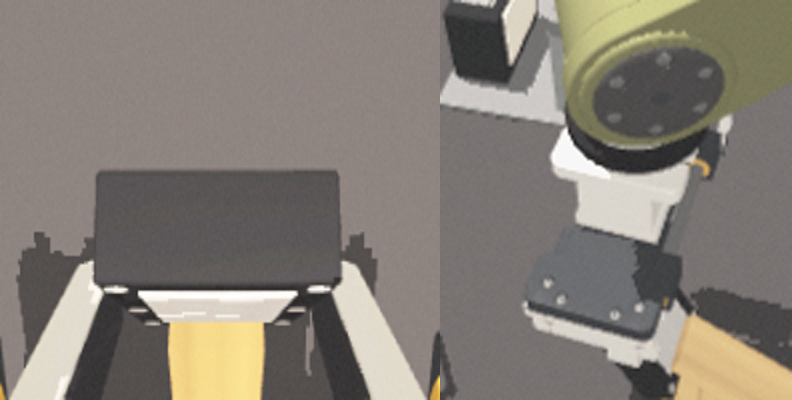

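Request:
step_arm:
  plan:
    - {"grip": 1, "slide": [0, 0, -0.005], "spin": 0}
    - {"grip": 1, "slide": [0, 0, -0.005], "spin": 0}
    - {"grip": 1, "slide": [0, 0, -0.003], "spin": 0}
    - {"grip": 1, "slide": [0, 0, 0], "spin": 0}
    - {"grip": 1, "slide": [0, 0, 0], "spin": 0}

```text
time_s: 7.38
ee_pos: [0.5187, 0.293, 0.0873]
eef_rot: [-1.572, -0.0, -1.63]
force: [1.0, 0.2, -2.0]
grip_width: 0.0622
```

```bash
python3 look.py 8
```

```text
7.3833 [0.5187 0.293  0.0873] [-1.572 -0.    -1.63 ] [ 0.99  0.16 -2.  ] 0.06224064374109538
175 234
```

View pics/l_8.png

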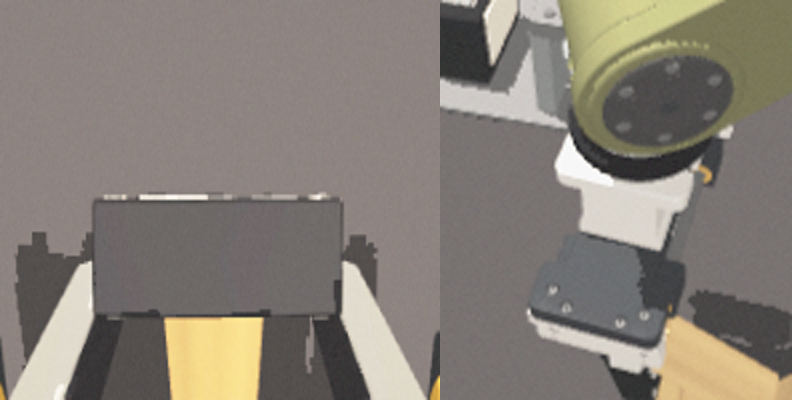

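```bash
cat > ang.py <<'E'
from h import *
from scipy.optimize import least_squares
def model(q,o,top=True):
    # q: theta(elevation of length axis), dx,dz of plate top-face centre wrt grasp point, dy
    th,x,z,y=q;yaw=o["eef_rot"][2]+np.pi/2
    e1=np.array([np.cos(yaw),np.sin(yaw),0]);e2=np.array([-e1[1],e1[0],0]);e3=np.array([0,0,1.])
    G=o["ee_pos"]+[0,0,.019]
    ez=np.cos(th)*e1+np.sin(th)*e3;n=-np.sin(th)*e1+np.cos(th)*e3
    c=G+x*e1+z*e3+y*e2
    return [c-n*.011+e2*.031,c-n*.011-e2*.031,c+n*.011+e2*.031,c+n*.011-e2*.031,  c-.1*ez-n*.011+e2*.031, c-.1*ez-n*.011-e2*.031]
def fit(px,cal,o,L=.0345,th0=1.3):
    # top-end distance from G: 50-L, on axis
    def f(v):
        th,y,d=v;q=(th,d*np.cos(th),d*np.sin(th),y)
        return np.r_[(proj("wrist",model(q,o),cal)[:len(px)]-px).ravel(),(d-(.05-L))*1000]
    r=least_squares(f,[th0,0,.0155]);return r.x,f(r.x).round(1)
E
python3 - <<'E'
from ang import *
o=get_obs();cal=cams.calibration("wrist")
m=lambda u,v:(150+u/2,120+v*.375)
px=np.array([m(93,200),m(343,200),m(92,318),m(340,318)])
r,e=fit(px,cal,o);print(np.degrees(r[0]),r,e)
E
python3 - <<'E'
import cv2
a=cv2.imread('pics/w_8.png');cv2.imwrite('pics/w8z.png',cv2.resize(a[180:250,180:340],None,fx=5,fy=5,interpolation=cv2.INTER_CUBIC))
E
```

```text
41.818400021430804 [0.72986877 0.00075305 0.02524414] [ 4.1  5.3 -5.2  5.2  0.2 -2.   0.8 -2.   9.7]
```

View pics/w8z.png

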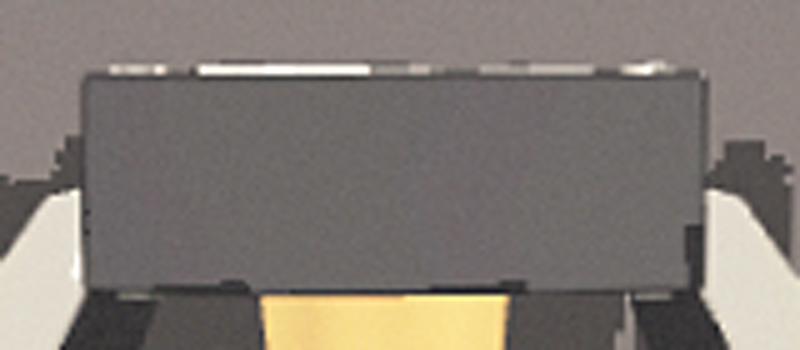

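```bash
sed -i 's/\*1000\]/*200]/' ang.py
python3 - <<'E'
from ang import *
o=get_obs();cal=cams.calibration("wrist");print(cal["T"].round(3))
m=lambda u,v:(180+(u+.5)/5-.5,180+(v+.5)/5-.5)
px=np.array([m(83,74),m(705,74),m(86,292),m(702,292)])
for t in (.8,1.2,1.5):
  r,e=fit(px,cal,o,th0=t);print(np.degrees(r[0]),r,e)
for th in (60,70,80,90):
  t=np.radians(th);print(th,proj("wrist",model((t,.0155*np.cos(t),.0155*np.sin(t),0),o),cal).round(1).tolist())
print(px)
E
```

```text
[[-0.06   0.971  0.233  0.586]
 [-0.998 -0.058 -0.013  0.29 ]
 [ 0.001 -0.234  0.972  0.267]
 [ 0.     0.     0.     1.   ]]
46.35572982194572 [8.09060113e-01 8.03709039e-04 3.17997870e-02] [ 1.5  2.2 -1.5  2.2 -3.3 -1.2  3.3 -1.3  3.3]
46.35571901660382 [8.09059924e-01 8.03709024e-04 3.17997761e-02] [ 1.5  2.2 -1.5  2.2 -3.3 -1.2  3.3 -1.3  3.3]
46.35578427321558 [8.09061063e-01 8.03709105e-04 3.17998418e-02] [ 1.5  2.2 -1.5  2.2 -3.3 -1.2  3.3 -1.3  3.3]
60 [[203.0, 215.6], [316.6, 215.6], [201.6, 255.9], [318.1, 255.8], [223.6, 239.3], [294.7, 239.3]]
70 [[202.2, 220.2], [317.4, 220.1], [202.2, 260.9], [317.5, 260.7], [223.6, 222.4], [294.7, 222.3]]
80 [[201.6, 225.5], [318.1, 225.4], [203.0, 265.0], [316.7, 264.8], [223.3, 205.5], [295.1, 205.5]]
90 [[201.2, 231.4], [318.6, 231.3], [203.9, 268.1], [315.7, 268.0], [222.7, 188.9], [295.7, 188.9]]
[[196.2 194.4]
 [320.6 194.4]
 [196.8 238. ]
 [320.  238. ]]
```

```bash
cat >> ang.py <<'E'
def fit4(px,cal,o,th0=1.2):
    f=lambda q:(proj("wrist",model(q,o),cal)[:len(px)]-px).ravel()
    r=least_squares(f,[th0,.005,.015,0],x_scale=[1,.01,.01,.01]);return r.x,f(r.x).round(1)
E
python3 - <<'E'
from ang import *
o=get_obs();cal=cams.calibration("wrist")
m=lambda u,v:(180+(u+.5)/5-.5,180+(v+.5)/5-.5)
px=np.array([m(83,74),m(705,74),m(86,292),m(702,292)])
r,e=fit4(px,cal,o);print(np.degrees(r[0]),r,e)
m=lambda u,v:(180+(u+.5)/5-.5,180+(v+.5)/5-.5)
E
```

```text
77.37268299268037 [1.35040807e+00 2.11798439e-02 2.11473651e-02 8.01096445e-04] [-0.  -0.  -0.  -0.   0.   0.1 -0.   0. ]
```

Run:
```python
import cv2
a=cv2.imread('pics/sd_8.png');cv2.imwrite('pics/s8z.png',cv2.resize(a[290:384,190:320],None,fx=6,fy=6,interpolation=cv2.INTER_CUBIC))
a=cv2.imread('pics/w_8.png');cv2.imwrite('pics/w8f.png',a)
```

```text
(no output)
```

View pics/s8z.png

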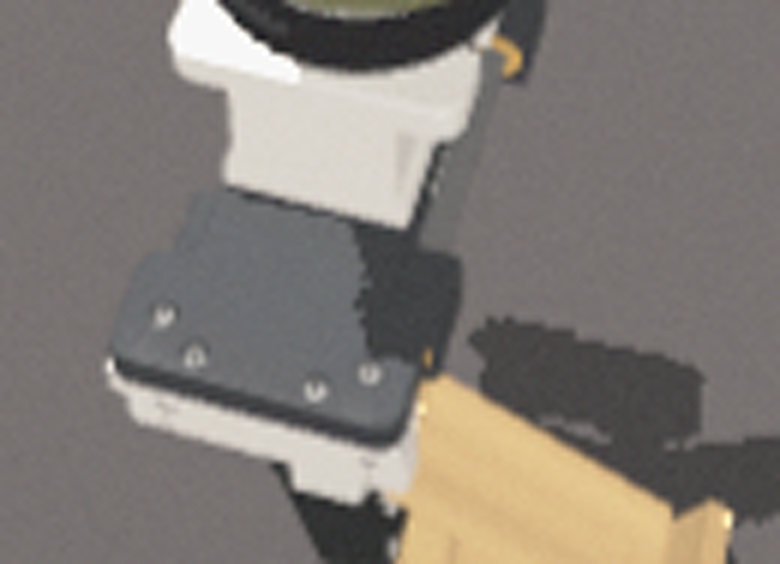

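View pics/w8f.png

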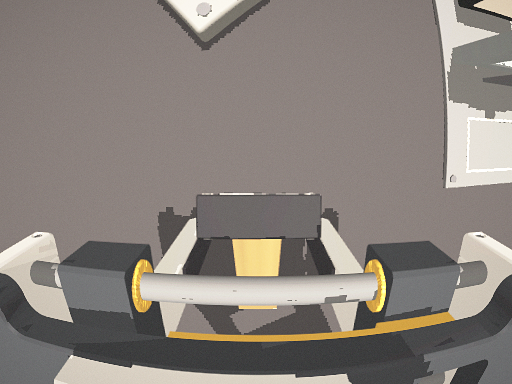

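Request:
step_arm:
  plan:
    - {"grip": 1, "slide": [0, 0, 0.01], "spin": 0}
    - {"grip": 1, "slide": [0, 0, 0.015], "spin": 0}
    - {"grip": 1, "slide": [0, 0, 0.015], "spin": 0}
    - {"grip": 1, "slide": [0, 0.008, 0], "spin": 0}
    - {"grip": 1, "slide": [0, 0.008, 0], "spin": 0}
    - {"grip": 1, "slide": [0, 0.004, 0], "spin": 0}
    - {"grip": 1, "slide": [0, 0, 0], "spin": 0}
    - {"grip": 1, "slide": [0, 0, 0], "spin": 0}

```text
time_s: 8.15
ee_pos: [0.5583, 0.2907, 0.0671]
eef_rot: [-1.572, -0.0, -1.63]
force: [1.0, -0.3, -1.3]
grip_width: 0.0622
```

Request:
step_arm:
  plan:
    - {"grip": 1, "slide": [0, 0.003, 0], "spin": 0}
    - {"grip": 1, "slide": [0, 0.003, 0], "spin": 0}
    - {"grip": 1, "slide": [0, 0, 0], "spin": 0}

```text
time_s: 8.4
ee_pos: [0.5587, 0.2906, 0.061]
eef_rot: [-1.571, -0.0, -1.63]
force: [0.1, 0.1, -2.4]
grip_width: 0.0622
```

```bash
python3 look.py 9
python3 - <<'E'
import cv2
a=cv2.imread('pics/w_9.png');cv2.imwrite('pics/w9z.png',cv2.resize(a[150:250,180:340],None,fx=5,fy=5,interpolation=cv2.INTER_CUBIC))
a=cv2.imread('pics/sd_9.png');cv2.imwrite('pics/s9z.png',cv2.resize(a[254:384,170:300],None,fx=4,fy=4,interpolation=cv2.INTER_CUBIC))
E
```

```text
8.4 [0.5587 0.2906 0.061 ] [-1.571 -0.    -1.63 ] [ 0.15  0.11 -2.36] 0.062157813536268355
153 234
```

View pics/w9z.png

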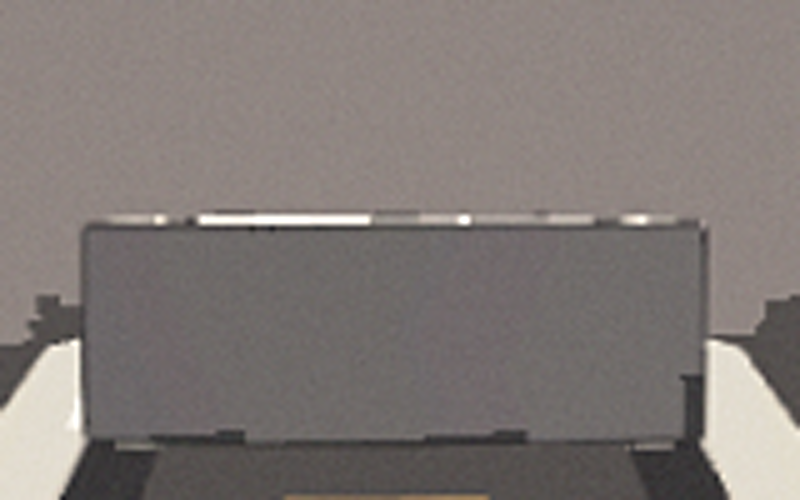

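View pics/s9z.png

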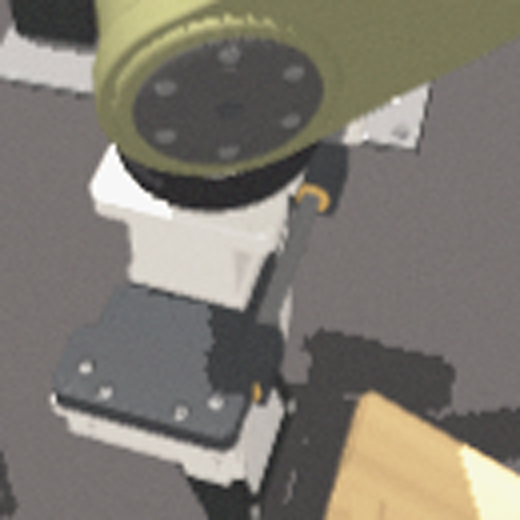

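Not yet in contact. I'll lower in small steps and watch the force.

Request:
step_arm:
  plan:
    - {"grip": 1, "slide": [0, 0.003, 0], "spin": 0}
    - {"grip": 1, "slide": [0, 0.002, 0], "spin": 0}
    - {"grip": 1, "slide": [0, 0, 0], "spin": 0}

```text
time_s: 8.75
ee_pos: [0.5592, 0.2907, 0.0566]
eef_rot: [-1.57, 0.0, -1.63]
force: [-0.2, 0.2, 0.3]
grip_width: 0.0618
```

Request:
step_arm:
  plan:
    - {"grip": 1, "slide": [0, 0.003, 0], "spin": 0}
    - {"grip": 1, "slide": [0, 0.002, 0], "spin": 0}
    - {"grip": 1, "slide": [0, 0, 0], "spin": 0}

```text
time_s: 9.0
ee_pos: [0.5597, 0.2908, 0.0523]
eef_rot: [-1.569, 0.001, -1.63]
force: [0.6, 0.3, 5.3]
grip_width: 0.062
```

```bash
python3 look.py 10
python3 - <<'E'
import cv2
a=cv2.imread('pics/w_10.png');cv2.imwrite('pics/w10z.png',cv2.resize(a[150:250,180:340],None,fx=5,fy=5,interpolation=cv2.INTER_CUBIC))
E
```

```text
9.0 [0.5597 0.2908 0.0523] [-1.569e+00  1.000e-03 -1.630e+00] [0.61 0.32 5.34] 0.061968223104734314
153 234
```

View pics/w10z.png

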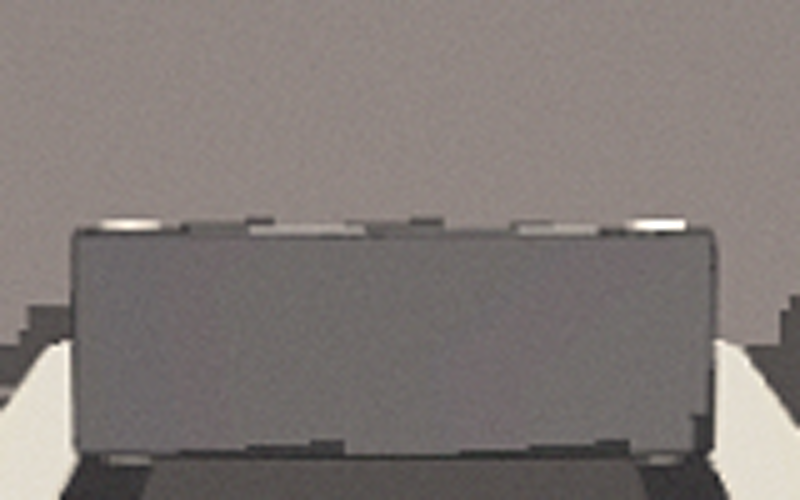

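```bash
cat > f4.py <<'E'
from ang import *
import sys
o=get_obs();cal=cams.calibration("wrist")
a=[float(v) for v in sys.argv[1:]];x0,y0,f=a[:3]
px=np.array([(x0+(u+.5)/f-.5,y0+(v+.5)/f-.5) for u,v in zip(a[3::2],a[4::2])])
r,e=fit4(px,cal,o);print("th",np.degrees(r[0]),"top rel G",r[1:],e)
m=np.array(model(r,o));print("topcentre",m[:4].mean(0),"botlow",m[4:].mean(0));p=proj("wrist",m,cal);print(((p-[x0,y0]+.5)*f-.5).round(0).tolist())
E
python3 f4.py 180 150 5 74 234 714 234 78 456 706 456
```

```text
th 80.43793440756231 top rel G [0.02098238 0.02498236 0.00085925] [-0.2  0.  -0.2  0.   0.2 -0.   0.2 -0. ]
topcentre [0.58070396 0.29035651 0.09625456] botlow [ 0.57494978  0.29069987 -0.00418334]
[[73.0, 234.0], [713.0, 234.0], [79.0, 456.0], [707.0, 456.0], [203.0, 184.0], [583.0, 184.0]]
```

Request:
step_arm:
  plan:
    - {"grip": 1, "slide": [0, 0, -0.004], "spin": 0}
    - {"grip": 1, "slide": [0, 0.001, -0.004], "spin": 0}
    - {"grip": 1, "slide": [0, 0, -0.004], "spin": 0}
    - {"grip": 1, "slide": [0, 0.001, -0.004], "spin": 0}
    - {"grip": 1, "slide": [0, 0, 0], "spin": 0}
  force: 5

```text
time_s: 9.52
ee_pos: [0.542, 0.2917, 0.0492]
eef_rot: [-1.572, -0.0, -1.63]
force: [-1.3, -0.6, 1.3]
grip_width: 0.062
```

```bash
python3 look.py 11
python3 - <<'E'
import cv2
a=cv2.imread('pics/w_11.png');cv2.imwrite('pics/w11z.png',cv2.resize(a[150:260,180:340],None,fx=5,fy=5,interpolation=cv2.INTER_CUBIC))
E
```

```text
9.5167 [0.542  0.2917 0.0492] [-1.572 -0.    -1.63 ] [-1.27 -0.63  1.27] 0.061994102441232386
163 234
```

View pics/w11z.png

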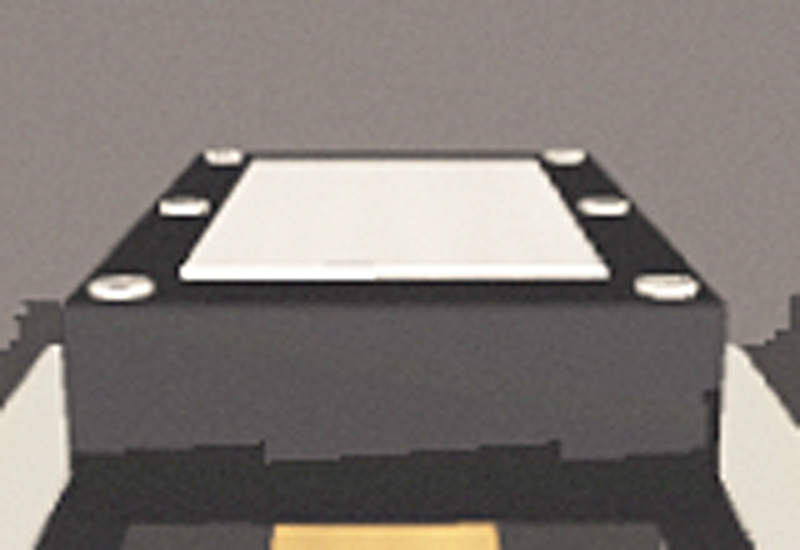

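```bash
python3 f4.py 180 150 5 65 303 727 303 72 500 718 500 203 153 590 153
```

```text
th 86.36594791189708 top rel G [0.01665581 0.02915951 0.00057263] [ 0.4 -2.  -0.3 -2.   1.5  2.3 -1.   2.2 -0.5 -0.2 -0.3 -0.2]
topcentre [0.5591105  0.29124382 0.09740825] botlow [ 0.56374185  0.29096864 -0.00308789]
[[67.0, 293.0], [725.0, 293.0], [79.0, 511.0], [713.0, 511.0], [200.0, 152.0], [589.0, 152.0]]
```

Request:
step_arm:
  plan:
    - {"grip": 0.0, "slide": [0, 0, 0], "spin": 0}
    - {"grip": -0.4, "slide": [0, 0, 0], "spin": 0}
    - {"grip": -0.7, "slide": [0, 0, 0], "spin": 0}
    - {"grip": -0.7, "slide": [0, -0.004, 0], "spin": 0}
    - {"grip": -0.7, "slide": [0, -0.004, 0], "spin": 0}

```text
time_s: 10.03
ee_pos: [0.543, 0.2915, 0.0575]
eef_rot: [-1.571, -0.0, -1.63]
force: [-0.3, 0.7, -0.1]
grip_width: 0.079
```

```bash
python3 look.py 12
python3 - <<'E'
import cv2
a=cv2.imread('pics/w_12.png');cv2.imwrite('pics/w12z.png',cv2.resize(a[150:260,180:340],None,fx=5,fy=5,interpolation=cv2.INTER_CUBIC))
E
```

```text
10.0333 [0.543  0.2915 0.0575] [-1.571 -0.    -1.63 ] [-0.31  0.69 -0.09] 0.07895815225193643
162 234
```

View pics/w12z.png

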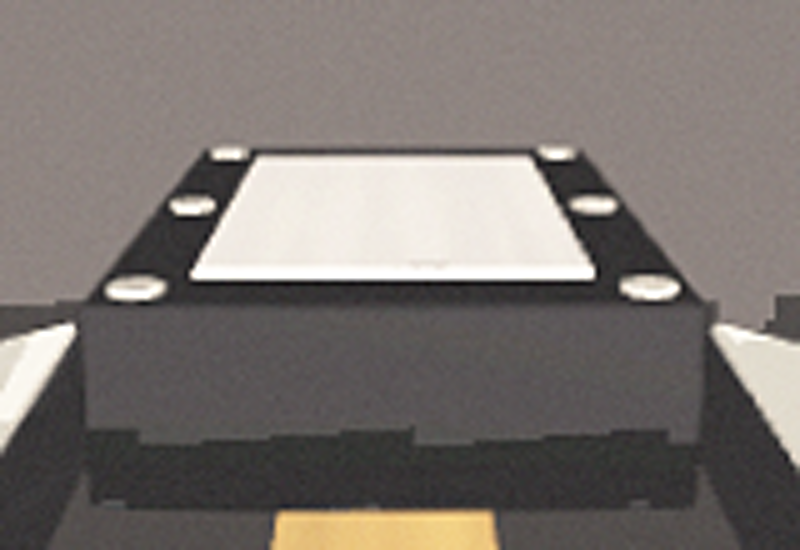

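```bash
python3 f4.py 180 150 5 83 304 705 304 90 506 698 506 206 150 583 150
```

```text
th 87.62708063162462 top rel G [0.01354773 0.02209037 0.00072396] [-0.3 -0.4  0.4 -0.4  0.7  0.4 -0.6  0.4 -0.1 -0.  -0.1 -0. ]
topcentre [0.5570457  0.29168091 0.09948369] botlow [ 0.56388373  0.29127236 -0.000886  ]
[[81.0, 302.0], [707.0, 302.0], [94.0, 508.0], [695.0, 508.0], [205.0, 150.0], [582.0, 150.0]]
```

Request:
step_arm:
  plan:
    - {"grip": -0.7, "slide": [0, 0, 0.006], "spin": 0}
    - {"grip": -0.7, "slide": [0, 0, 0.007], "spin": 0}
    - {"grip": -0.7, "slide": [0, 0, 0], "spin": 0}
    - {"grip": 0.3, "slide": [0, 0, 0], "spin": 0}
    - {"grip": 1, "slide": [0, 0, 0], "spin": 0}
    - {"grip": 1, "slide": [0, 0, 0], "spin": 0}
    - {"grip": 1, "slide": [0, 0, 0], "spin": 0}
    - {"grip": 1, "slide": [0, 0, 0], "spin": 0}
    - {"grip": 1, "slide": [0, -0.01, 0], "spin": 0}
    - {"grip": 1, "slide": [0, -0.02, 0], "spin": 0}
    - {"grip": 1, "slide": [0, 0, 0], "spin": 0}
  force: 15

```text
time_s: 11.05
ee_pos: [0.5574, 0.2915, 0.0914]
eef_rot: [-1.566, 0.002, -1.63]
force: [0.9, -0.3, 0.3]
grip_width: 0.0626
```

```bash
python3 look.py 13
python3 - <<'E'
import cv2
a=cv2.imread('pics/w_13.png');cv2.imwrite('pics/w13z.png',cv2.resize(a[160:280,180:340],None,fx=5,fy=5,interpolation=cv2.INTER_CUBIC))
E
```

```text
11.05 [0.5574 0.2915 0.0914] [-1.566  0.002 -1.63 ] [ 0.86 -0.29  0.28] 0.06263556878912818
153 234
```

View pics/w13z.png

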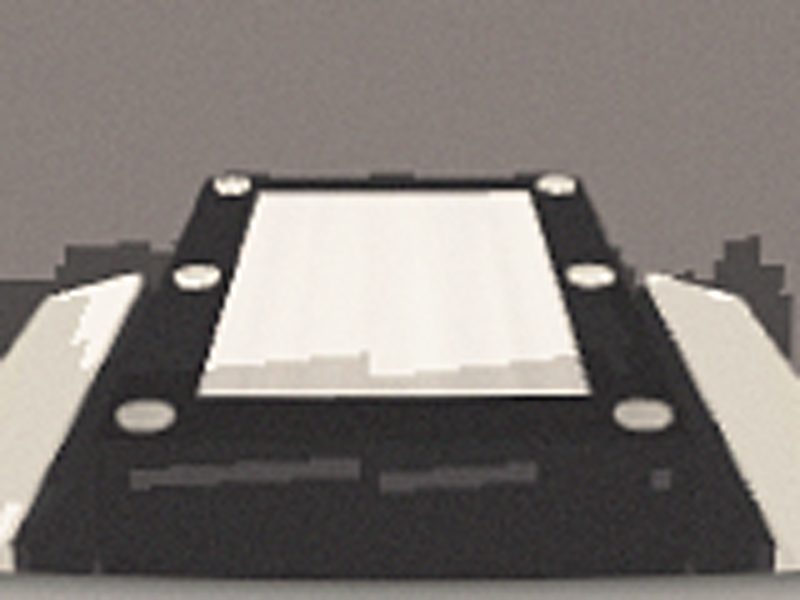

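Request:
step_arm:
  plan:
    - {"grip": 1, "slide": [0, -0.02, 0], "spin": -4.0}
    - {"grip": 1, "slide": [0.012, 0, 0], "spin": 0}
    - {"grip": 1, "slide": [0.0243, 0, 0.0002], "spin": 0}
    - {"grip": 1, "slide": [0.0243, 0, 0.0002], "spin": 0}
    - {"grip": 1, "slide": [0.0243, 0, 0.0002], "spin": 0}
    - {"grip": 1, "slide": [0.0243, 0, 0.0002], "spin": 0}
    - {"grip": 1, "slide": [0.0243, 0, 0.0002], "spin": 0}
    - {"grip": 1, "slide": [0.0243, 0, 0.0002], "spin": 0}
    - {"grip": 1, "slide": [0.0243, 0, 0.0002], "spin": 0}
    - {"grip": 1, "slide": [0.0243, 0, 0.0002], "spin": 0}
    - {"grip": 1, "slide": [0.0243, 0, 0.0002], "spin": 0}
    - {"grip": 1, "slide": [0.0243, 0, 0.0002], "spin": 0}
    - {"grip": 1, "slide": [0.012, 0, 0], "spin": 0}
    - {"grip": 1, "slide": [0, 0, 0], "spin": 0}
    - {"grip": 1, "slide": [0, 0, 0], "spin": 0}

```text
time_s: 12.4
ee_pos: [0.5605, 0.0236, 0.1069]
eef_rot: [-1.571, 0.0, -1.563]
force: [-0.6, 0.6, -1.3]
grip_width: 0.0621
```

```bash
python3 look.py 14
```

```text
12.4 [0.5605 0.0236 0.1069] [-1.571  0.    -1.563] [-0.6   0.59 -1.26] 0.06209128712129837
185 156
```

View pics/w_14.png

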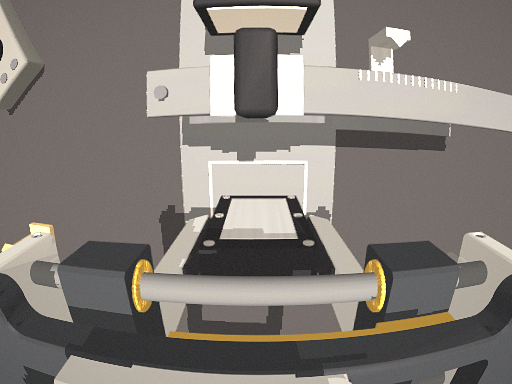

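View pics/l_14.png

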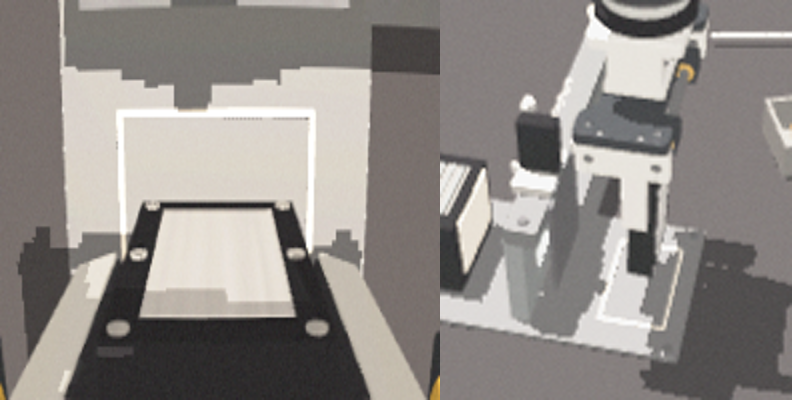

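Run:
```python
from h import *
c=cams.calibration("wrist")
a=atz("wrist",209,162,.006,c);b=atz("wrist",308,162,.006,c);print(a,b,(a+b)/2)
a=atz("wrist",369,70,.123,c);print(a)
```

```text
[0.58949316 0.07299488 0.006     ] [ 0.5904716  -0.02197434  0.006     ] [0.58998238 0.02551027 0.006     ]
[ 0.66052454 -0.03651055  0.123     ]
```

Request:
step_arm:
  plan:
    - {"grip": 1, "slide": [0, 0.012, 0], "spin": 0}
    - {"grip": 1, "slide": [0, 0.012, 0], "spin": 0}
    - {"grip": 1, "slide": [0, 0.01, 0.001], "spin": 0}
    - {"grip": 1, "slide": [0, 0.004, 0], "spin": 0}
    - {"grip": 1, "slide": [0, 0.002, 0], "spin": 0}
    - {"grip": 1, "slide": [0, 0, 0], "spin": 0}
    - {"grip": 1, "slide": [0, 0, 0], "spin": 0}

```text
time_s: 13.08
ee_pos: [0.5619, 0.0239, 0.0676]
eef_rot: [-1.571, -0.0, -1.561]
force: [0.3, -1.0, -1.7]
grip_width: 0.0615
```

Request:
step_arm:
  plan:
    - {"grip": 1, "slide": [0, 0.002, 0], "spin": 0}
    - {"grip": 1, "slide": [0, 0.0015, 0], "spin": 0}
    - {"grip": 1, "slide": [0, 0, 0], "spin": 0}

```text
time_s: 13.33
ee_pos: [0.5617, 0.0238, 0.0639]
eef_rot: [-1.571, 0.0, -1.561]
force: [-0.4, -0.1, -2.0]
grip_width: 0.0619
```

Request:
step_arm:
  plan:
    - {"grip": 1, "slide": [0, 0.0015, 0], "spin": 0}
    - {"grip": 1, "slide": [0, 0, 0], "spin": 0}

```text
time_s: 13.5
ee_pos: [0.5622, 0.0239, 0.0631]
eef_rot: [-1.569, -0.0, -1.561]
force: [1.0, -0.9, 2.6]
grip_width: 0.0621
```

Contact (force up 2.6 N). One gentle press, then look before release.

Request:
step_arm:
  plan:
    - {"grip": 1, "slide": [0, 0.001, 0], "spin": 0}
    - {"grip": 1, "slide": [0, 0, 0], "spin": 0}
  force: 6

```text
time_s: 13.67
ee_pos: [0.5627, 0.0239, 0.0625]
eef_rot: [-1.568, -0.0, -1.561]
force: [1.3, 0.9, 6.6]
grip_width: 0.0618
```

```bash
python3 look.py 15
```

```text
13.6667 [0.5627 0.0239 0.0625] [-1.568 -0.    -1.561] [1.26 0.9  6.58] 0.061774690757007505
184 170
```

View pics/l_15.png

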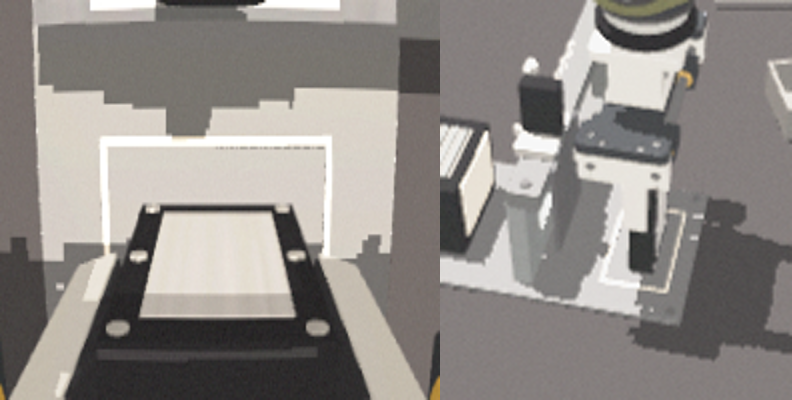

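Request:
step_arm:
  plan:
    - {"grip": 0.0, "slide": [0, -0.001, 0], "spin": 0}
    - {"grip": -0.4, "slide": [0, 0, 0], "spin": 0}
    - {"grip": -0.8, "slide": [0, 0, 0], "spin": 0}
    - {"grip": -1, "slide": [0, 0, 0], "spin": 0}
    - {"grip": -1, "slide": [0, -0.01, 0], "spin": 0}
    - {"grip": -1, "slide": [0, -0.03, 0], "spin": 0}
    - {"grip": -1, "slide": [0, -0.035, 0], "spin": 0}
    - {"grip": -1, "slide": [0, -0.035, 0], "spin": 0}
    - {"grip": -1, "slide": [0, -0.035, 0], "spin": 0}
    - {"grip": -1, "slide": [0, 0, 0], "spin": 0}

```text
time_s: 14.6
ee_pos: [0.5638, 0.0239, 0.2154]
eef_rot: [-1.56, -0.0, -1.561]
force: [0.0, -0.5, 0.6]
grip_width: 0.0942
```

```bash
python3 look.py 16
```

```text
14.6 [0.5638 0.0239 0.2154] [-1.56  -0.    -1.561] [ 0.02 -0.45  0.56] 0.0941785637363916
184 116
```

View pics/w_16.png

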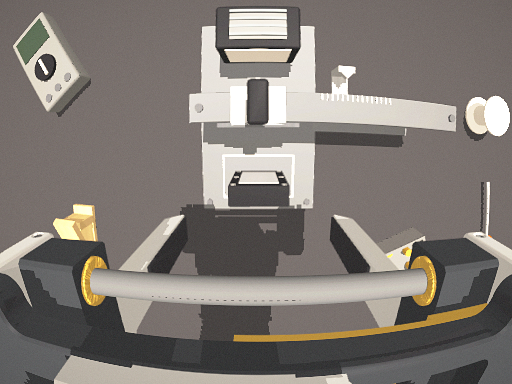

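View pics/sd_16.png

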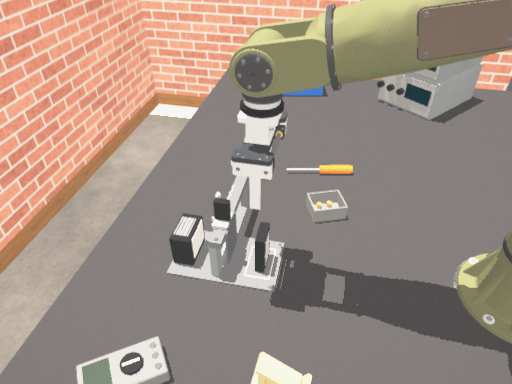

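Run:
```python
import cv2
a=cv2.imread('pics/w_16.png');cv2.imwrite('pics/w16z.png',cv2.resize(a[60:220,190:350],None,fx=3.75,fy=3.75,interpolation=cv2.INTER_CUBIC))
cv2.imwrite('pics/w16p.png',cv2.resize(a[140:220,200:330],None,fx=6,fy=6,interpolation=cv2.INTER_CUBIC))
cv2.imwrite('pics/w16i.png',cv2.resize(a[55:115,310:410],None,fx=8,fy=8,interpolation=cv2.INTER_CUBIC))
```

```text
(no output)
```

View pics/w16p.png

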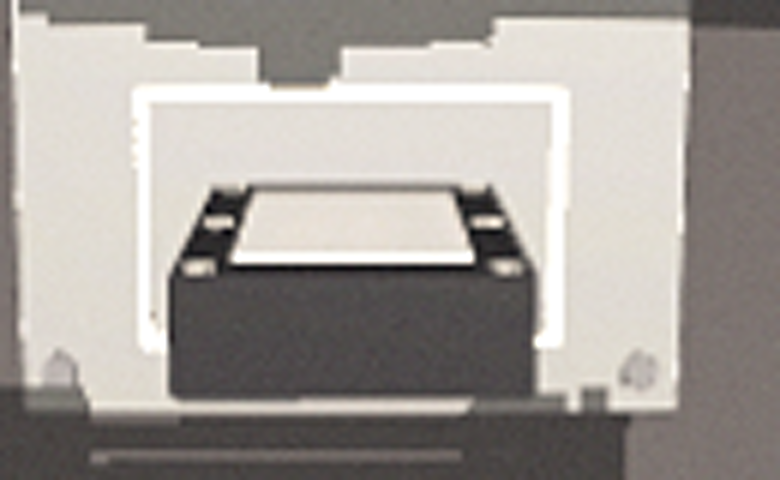

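View pics/w16i.png

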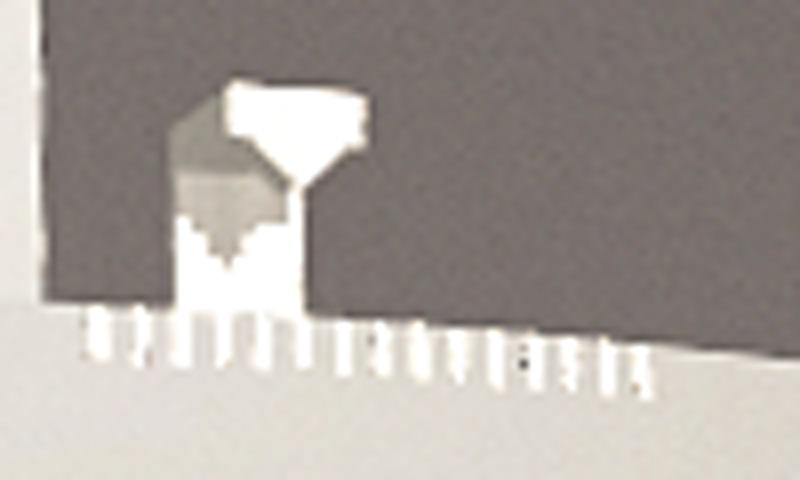

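Run:
```python
from h import *
c=cams.calibration("wrist")
g=np.array([.64623,.02510]);y=.01062;R=np.array([[np.cos(y),-np.sin(y)],[np.sin(y),np.cos(y)]])
L=lambda w:(R.T@(w[:2]-g)).round(4)
f=lambda u,v,x0,y0,s:((u+.5)/s-.5+x0,(v+.5)/s-.5+y0)
for z in(.123,.127):print("idx",L(atz("wrist",*f(300,187,310,55,8),z,c)))
for p in[(172,275),(535,275),(170,395),(533,395)]:print("plate top",L(atz("wrist",*f(*p,200,140,6),.106,c)))
for p in[(130,85),(570,87),(15,0),(690,20),(678,410)]:print("outl/base",L(atz("wrist",*f(*p,200,140,6),.006,c)))
# grip block top centre corners in full image ~ (247..268,80..124)
for p in[(247,82),(268,82)]:print("grip far top",L(atz("wrist",*p,.180,c)))
```

```text
idx [ 0.026  -0.0803]
idx [ 0.0254 -0.0791]
plate top [-0.0779  0.0297]
plate top [-0.0779 -0.0293]
plate top [-0.0982  0.0305]
plate top [-0.0982 -0.0295]
outl/base [-0.0572  0.0484]
outl/base [-0.0576 -0.0468]
outl/base [-0.0382  0.0732]
outl/base [-0.0427 -0.0729]
outl/base [-0.1304 -0.0733]
grip far top [0.0114 0.0083]
grip far top [ 0.0113 -0.0063]
```

Request:
step_arm:
  plan:
    - {"grip": -1, "slide": [0, 0, 0.02], "spin": 0}
    - {"grip": -1, "slide": [0, 0, 0.03], "spin": 0}
    - {"grip": -1, "slide": [-0.001, 0, 0.033], "spin": 0}
    - {"grip": -1, "slide": [0, 0.02, 0], "spin": 0}
    - {"grip": -1, "slide": [0, 0.03, 0], "spin": 0}
    - {"grip": -1, "slide": [0, 0.026, 0], "spin": 0}
    - {"grip": -1, "slide": [0, 0, 0], "spin": 0}

```text
time_s: 15.28
ee_pos: [0.6418, 0.0257, 0.1244]
eef_rot: [-1.582, 0.0, -1.561]
force: [-1.5, 0.4, -2.3]
grip_width: 0.0939
```

```bash
python3 look.py 17
```

```text
15.2833 [0.6418 0.0257 0.1244] [-1.582  0.    -1.561] [-1.5   0.43 -2.29] 0.09388034172658519
149 145
```

View pics/w_17.png

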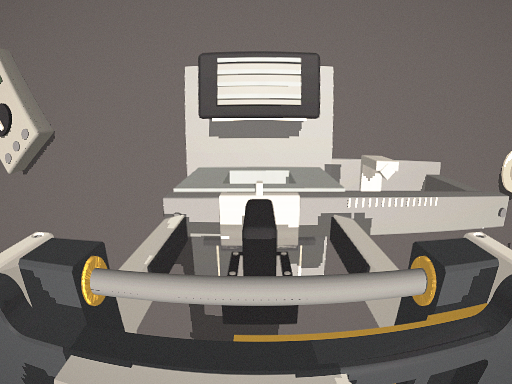

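View pics/l_17.png

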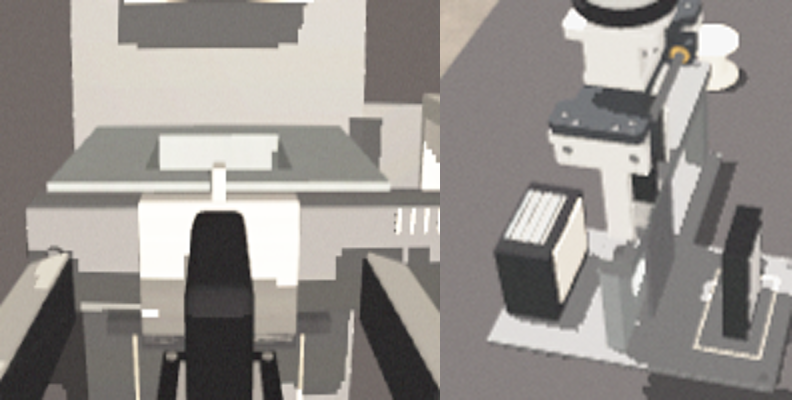

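Request:
step_arm:
  plan:
    - {"grip": -1, "slide": [0, -0.008, 0.002], "spin": 0}
    - {"grip": -1, "slide": [0, 0, 0], "spin": 0}
    - {"grip": -1, "slide": [0, 0, 0], "spin": 0}

```text
time_s: 15.63
ee_pos: [0.6476, 0.0257, 0.1419]
eef_rot: [-1.567, -0.0, -1.561]
force: [0.3, 0.3, -1.0]
grip_width: 0.0941
```

Request:
step_arm:
  plan:
    - {"grip": 0.2, "slide": [0, 0, 0], "spin": 0}
    - {"grip": 1, "slide": [0, 0.001, 0], "spin": 0}
    - {"grip": 1, "slide": [0, 0, 0], "spin": 0}
    - {"grip": 1, "slide": [0, 0, 0], "spin": 0}
    - {"grip": 1, "slide": [0, 0, 0], "spin": 0}
    - {"grip": 1, "slide": [0, 0, 0], "spin": 0}
    - {"grip": 1, "slide": [0, 0, 0], "spin": 0}
    - {"grip": 1, "slide": [0, 0, 0], "spin": 0}
  force: 25

```text
time_s: 16.3
ee_pos: [0.6467, 0.0257, 0.1384]
eef_rot: [-1.571, 0.0, -1.561]
force: [-0.6, -0.5, -0.9]
grip_width: 0.0441
```

```bash
python3 look.py 18
```

```text
16.3 [0.6467 0.0257 0.1384] [-1.571  0.    -1.561] [-0.56 -0.47 -0.87] 0.04409088530898381
146 140
```

View pics/l_18.png

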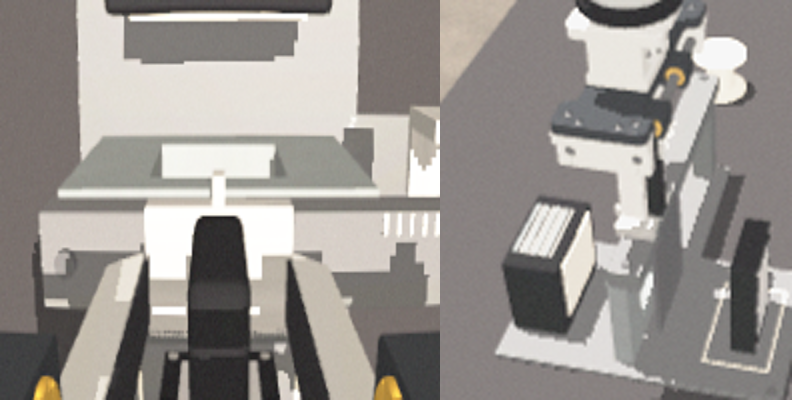

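Still closing; let it finish.

Request:
step_arm:
  plan:
    - {"grip": 1, "slide": [0, 0, 0], "spin": 0}
    - {"grip": 1, "slide": [0, 0, 0], "spin": 0}
    - {"grip": 1, "slide": [0, 0, 0], "spin": 0}
    - {"grip": 1, "slide": [0, 0, 0], "spin": 0}
    - {"grip": 1, "slide": [0, 0, 0], "spin": 0}
    - {"grip": 1, "slide": [0, 0, 0], "spin": 0}
    - {"grip": 1, "slide": [0, 0, 0], "spin": 0}
    - {"grip": 1, "slide": [0, 0, 0], "spin": 0}

```text
time_s: 17.07
ee_pos: [0.6467, 0.0254, 0.1385]
eef_rot: [-1.571, -0.0, -1.561]
force: [0.4, -5.8, 0.1]
grip_width: 0.0156
```

Request:
step_arm:
  plan:
    - {"grip": 1, "slide": [0.004, 0, 0], "spin": 0}
    - {"grip": 1, "slide": [0.008, 0, 0], "spin": 0}
    - {"grip": 1, "slide": [0.01, 0, 0], "spin": 0}
    - {"grip": 1, "slide": [0.01, 0, 0], "spin": 0}
    - {"grip": 1, "slide": [0.01, 0, 0], "spin": 0}
    - {"grip": 1, "slide": [0.01, 0, 0], "spin": 0}
    - {"grip": 1, "slide": [0.01, 0, 0], "spin": 0}
    - {"grip": 1, "slide": [0.01, 0, 0], "spin": 0}
    - {"grip": 1, "slide": [0.006, 0, 0], "spin": 0}
    - {"grip": 1, "slide": [0.001, 0, 0], "spin": 0}
    - {"grip": 1, "slide": [0, 0, 0], "spin": 0}
    - {"grip": 1, "slide": [0, 0, 0], "spin": 0}
  force: 40

```text
time_s: 18.07
ee_pos: [0.6476, -0.052, 0.1384]
eef_rot: [-1.571, 0.002, -1.56]
force: [0.4, 8.3, 0.7]
grip_width: 0.0159
```

```bash
python3 look.py 19
python3 - <<'E'
import cv2
a=cv2.imread('pics/w_19.png');cv2.imwrite('pics/w19z.png',cv2.resize(a[140:230,200:330],None,fx=6,fy=6,interpolation=cv2.INTER_CUBIC))
E
```

```text
18.0667 [ 0.6476 -0.052   0.1384] [-1.571  0.002 -1.56 ] [0.44 8.28 0.75] 0.01588780383184502
155 118
```

View pics/w19z.png

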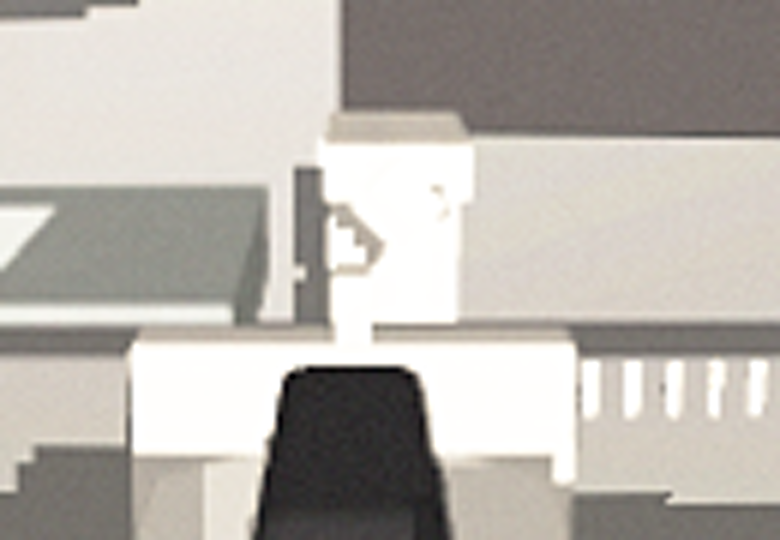

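View pics/sd_19.png

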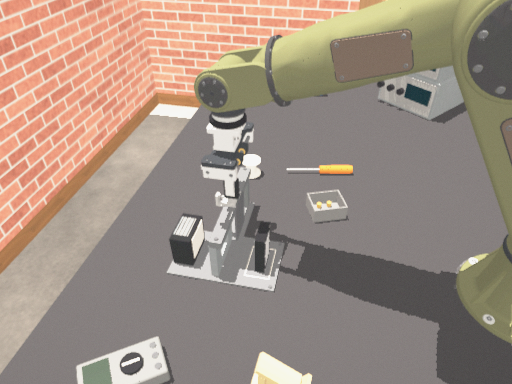

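Request:
step_arm:
  plan:
    - {"grip": 1, "slide": [0.002, 0, 0], "spin": 0}
    - {"grip": 1, "slide": [0.002, 0, 0], "spin": 0}
    - {"grip": 1, "slide": [0, 0, 0], "spin": 0}
    - {"grip": 1, "slide": [0, 0, 0], "spin": 0}
    - {"grip": 1, "slide": [0, 0, 0], "spin": 0}

```text
time_s: 18.58
ee_pos: [0.6477, -0.0558, 0.1385]
eef_rot: [-1.571, 0.002, -1.559]
force: [1.0, 9.5, 0.3]
grip_width: 0.016
```

```bash
python3 look.py 20
python3 - <<'E'
import cv2
from h import *
a=cv2.imread('pics/w_20.png');cv2.imwrite('pics/w20z.png',cv2.resize(a[140:230,200:330],None,fx=6,fy=6,interpolation=cv2.INTER_CUBIC))
t=cams.camera("top");cv2.imwrite('pics/t20.png',cv2.resize(t[110:230,195:340],None,fx=5,fy=5,interpolation=cv2.INTER_CUBIC))
b=cv2.imread('pics/sd_20.png');cv2.imwrite('pics/s20.png',cv2.resize(b[180:290,160:300],None,fx=5,fy=5,interpolation=cv2.INTER_CUBIC))
E
```

```text
18.5833 [ 0.6477 -0.0558  0.1385] [-1.571  0.002 -1.559] [0.98 9.48 0.34] 0.015998105861493542
156 117
```

View pics/w20z.png

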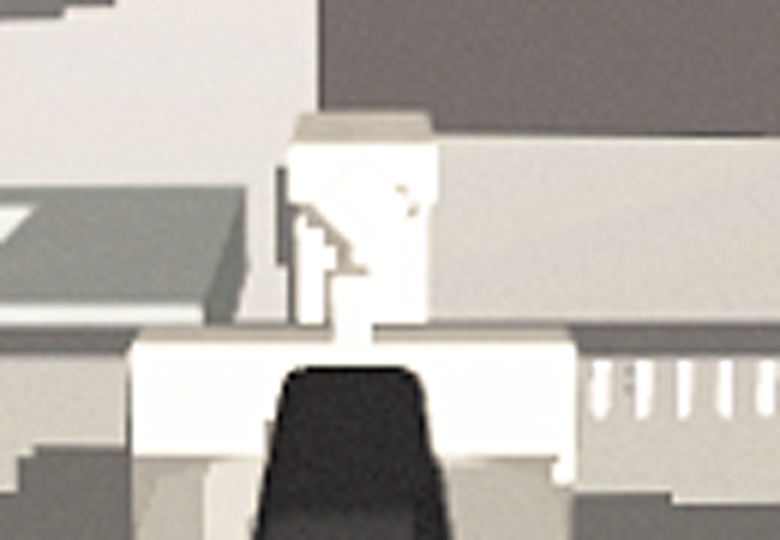

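View pics/t20.png

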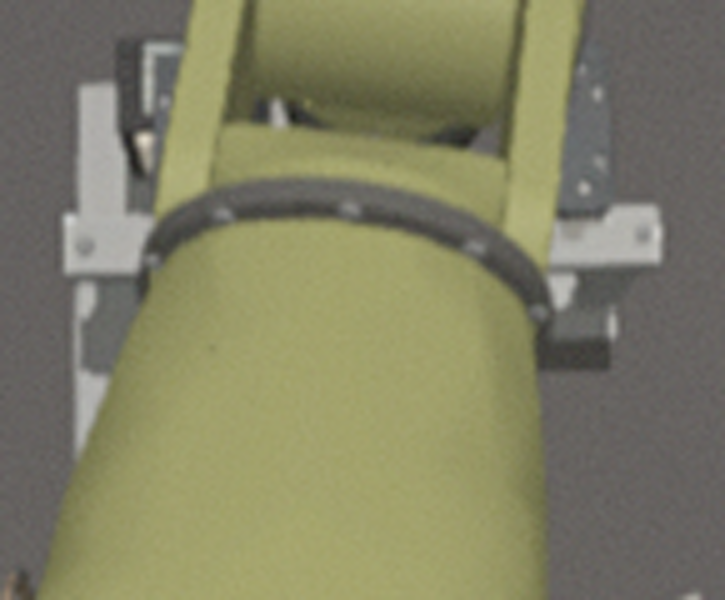

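View pics/s20.png

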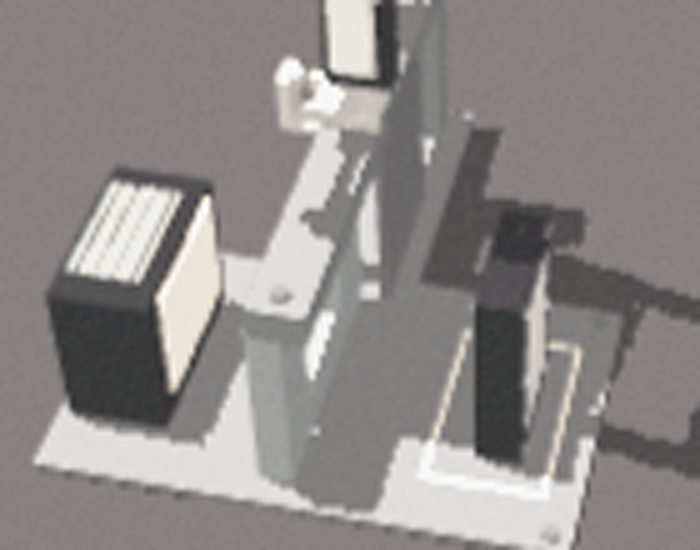

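Run:
```python
from station import get_obs,hand_in
o=get_obs();print(o["time_s"],o["ee_pos"],o["joint_vel"].round(4),o["force"].round(1),o["grip_width"])
print(hand_in())
```

```text
18.7333 [ 0.64768671 -0.05577338  0.1384503 ] [-0.0008 -0.0008  0.0003  0.0023  0.0009  0.0007] [1.9 8.9 0.7] 0.015524866439308074
the job is handed in; nothing more can be done
None
```

I stood the plate upright in the outline and let go of it. I then pulled the shutter to the index and handed the job in at 18.7 s, still holding it. The hand-in reports no verdict, so the figures below are from my own last checks.

**Getting the plate upright:** The tool could not tilt and the plate did not swing upright in a light grip. I turned it against the back of the stand, where it slipped in the pads and stopped about 13° short of vertical. I finished turning it by pressing its lower end on the bare table beside the stand, then let go and regripped it on its centre line before carrying it to the gate.

**Last checks:**
- **Plate:** after release the wrist image put its centre about 3 mm nearer the robot than the outline's centre, and 0 mm off sideways. It was square to the window. The final side image shows it still standing clear of the shutter blade.
- **Shutter:** it is at about 81 mm of travel, with a pull of about 9 N against an expected 9.2 N, and the arm is at rest.
- **Index:** my measurements of its position along the rail disagreed slightly (80.3, 81.0 and 82.6 mm). The last picture showed the pointer about 1 mm short of it, within the 5 mm allowed.
- **Not checked:** the arm hid the last top view of the pointer. I never went near the tray, screwdriver, meter or spool, but did not measure whether they had moved.

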